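# Dress the drinks-trolley carousel

### The job

Dress the carousel for guests, turning it only by its rim and never by its post or pot: first turn it until the post with the rose mark faces the pointer at the front, and with it there thread every copper napkin ring on the trolley onto that post, lying flat. Then turn it until the sugar pot with the blue mark faces the pointer, and with it there push the blue-handled cap fully down into the pot's slot and twist it a quarter turn to lock it, centred and level. Leave the pot facing the pointer and the other things on the trolley where they stand.

Things in the scene. Friction and masses are not known exactly. Their poses are not given: they have to be found in the camera images.
- turntable (a joint): angle (rad) of the carousel's round dark wooden deck, counter-clockwise from above; 0 when the rose mark is at the pointer; turns freely more than a full turn either way. Deck diameter 300 mm, its top 30 mm above the trolley top. It is stiff: it needs about 4.5 N at the rim and stops and stays as soon as pushing stops.
- axis (a point): centre of the deck, at the deck's top
- front_mark (a point): the front: point at the deck-top height, 138 mm from the axis, in line with the fixed gold pointer with a white round end that sticks out from under the deck towards the robot's side (white end 183 mm from the axis, on the trolley top)
- rose_mark (a point): rose-pink dot, 20 mm wide, flush on the deck 138 mm from the axis, in line with the post. The post faces the pointer when this lies within 20 mm (horizontally) of front_mark
- blue_mark (a point): blue dot, 20 mm wide, flush on the deck 138 mm from the axis, in line with the sugar pot, 2.3 rad counter-clockwise of the rose mark. The pot faces the pointer when this lies within 20 mm of front_mark
- post: the post: upright gold pin, 12 mm diameter, 66 mm tall above the deck, fixed to the deck 80 mm from the axis. Origin at the centre of its foot on the deck top, z up. Do not push it with the fingers
- sugar_pot: round white ceramic sugar pot, 72 mm diameter, 46 mm tall, fixed to the deck 75 mm from the axis. Origin at the centre of its underside. Do not push it with the fingers
- pot_slot (a point): centre of the pot's top face: a 6 mm thick plate with one through slot, 50 mm long along this point's x axis (which lies along the deck's radius) and 26 mm wide; hollow below. Once the cap's foot is through, its flange rests on this face (cap_grip 20 mm above here) and the cap turns freely either way, no stop or click; locked when its handle lies across the slot (66 degrees or more from it)
- cap_grip (a point): grip point of the loose cap (130 g), on its axis, 34 mm above the underside of its foot; x along its blue bar handle, which is 50 mm long (x), 14 mm thick and spans 20 to 44 mm above the foot's underside. Below it a white flange, 68 mm diameter, 14 to 20 mm above the foot's underside. The cap starts standing on its foot
- cap_foot (a point): centre of the underside of the cap's steel T-foot: 44 mm long (along the handle) by 20 mm by 6 mm high, under a 20 mm stem; it passes the pot's slot only when the handle lies along the slot
- knob0 (a point): top centre of upright gold rim knob 0 of 6, for pushing: 14 mm diameter, 30 mm tall above the deck, 138 mm from the axis, 30 degrees counter-clockwise of the rose mark
- knob1 (a point): top centre of upright gold rim knob 1 of 6, for pushing: 14 mm diameter, 30 mm tall above the deck, 138 mm from the axis, 90 degrees counter-clockwise of the rose mark
- knob2 (a point): top centre of upright gold rim knob 2 of 6, for pushing: 14 mm diameter, 30 mm tall above the deck, 138 mm from the axis, 150 degrees counter-clockwise of the rose mark
- knob3 (a point): top centre of upright gold rim knob 3 of 6, for pushing: 14 mm diameter, 30 mm tall above the deck, 138 mm from the axis, 210 degrees counter-clockwise of the rose mark
- knob4 (a point): top centre of upright gold rim knob 4 of 6, for pushing: 14 mm diameter, 30 mm tall above the deck, 138 mm from the axis, 270 degrees counter-clockwise of the rose mark
- knob5 (a point): top centre of upright gold rim knob 5 of 6, for pushing: 14 mm diameter, 30 mm tall above the deck, 138 mm from the axis, 330 degrees counter-clockwise of the rose mark
- ring1_mid (a point): copper napkin ring, 50 mm outer and 34 mm inner diameter, 15 mm tall, 45 g; this is its centre, half-way up; z along its hole. It may be absent. It starts flat on the trolley top
- ring2_mid (a point): copper napkin ring, 50 mm outer and 34 mm inner diameter, 15 mm tall, 45 g; this is its centre, half-way up; z along its hole. It may be absent. It starts flat on the trolley top
- ring3_mid (a point): copper napkin ring, 50 mm outer and 34 mm inner diameter, 15 mm tall, 45 g; this is its centre, half-way up; z along its hole. It may be absent. It starts flat on the trolley top
- ring4_mid (a point): copper napkin ring, 50 mm outer and 34 mm inner diameter, 15 mm tall, 45 g; this is its centre, half-way up; z along its hole. It may be absent. It starts flat on the trolley top
- ring5_mid (a point): copper napkin ring, 50 mm outer and 34 mm inner diameter, 15 mm tall, 45 g; this is its centre, half-way up; z along its hole. It may be absent. It starts flat on the trolley top
- coupe: bystander: pink glass coupe, 92 mm wide, 130 mm tall; origin at the centre of its underside
- jigger: bystander: steel double jigger, 42 mm wide, 70 mm tall; origin at the centre of its underside
- stirrer_cup: bystander: clear acrylic stirrer cup, 72 mm wide, 85 mm tall; origin at the centre of its underside
Things that resemble listed ones, but are neither listed nor needed, are in the scene too. Leave any green or white look-alike of the part that bears ring3_mid alone.

How it is judged (in metres and radians):
On the way, in this order (a step that is already met when the one before it is completed fails the run):
1. the rose-marked post faces the pointer, carousel still (horizontal distance between rose_mark and front_mark below 0.02 m and velocity of joint turntable between -0.03 and 0.03 rad/s), for 0.3 s.
2. all rings present lie flat on the post and are released, with the post still facing the pointer (horizontal distance between rose_mark and front_mark below 0.02 m and contact force between the fingers and anything else below 0.3 N and horizontal distance between each of ring1_mid, ring2_mid, ring3_mid, ring4_mid, ring5_mid and post below 0.014 m and z of ring1_mid in the frame of post between 0 and 0.057 m and angle between each of ring1_mid, ring2_mid, ring3_mid, ring4_mid, ring5_mid's own z axis and vertical below 0.25 rad and z of ring2_mid in the frame of post between 0 and 0.057 m and z of ring3_mid in the frame of post between 0 and 0.057 m and z of ring4_mid in the frame of post between 0 and 0.057 m and z of ring5_mid in the frame of post between 0 and 0.057 m), for 0.3 s.
3. the blue-marked sugar pot faces the pointer, carousel still (horizontal distance between blue_mark and front_mark below 0.02 m and velocity of joint turntable between -0.03 and 0.03 rad/s), for 0.3 s.
4. the cap is down in the pot and turned to lock, with the pot still facing the pointer (horizontal distance between blue_mark and front_mark below 0.02 m and horizontal distance between cap_grip and pot_slot below 0.008 m and z of cap_grip in the frame of pot_slot between 0.012 and 0.0245 m and angle between the x axis of cap_grip and the x axis of pot_slot, either way round above 1.15 rad and angle between cap_grip's own z axis and vertical below 0.12 rad), for 0.3 s.
At the end, for the whole second after the job is handed in: Every ring present is on the post, flat; the blue mark is within 20 mm of the front mark and the carousel is still; the cap is fully seated in the pot, within 8 mm of its centre, level and turned at least 66 degrees from the slot; all released (all of step 4 and velocity of joint turntable between -0.03 and 0.03 rad/s and contact force between the fingers and anything else below 0.3 N and horizontal distance between each of ring1_mid, ring2_mid, ring3_mid, ring4_mid, ring5_mid and post below 0.014 m and z of ring1_mid in the frame of post between 0 and 0.057 m and angle between each of ring1_mid, ring2_mid, ring3_mid, ring4_mid, ring5_mid's own z axis and vertical below 0.25 rad and z of ring2_mid in the frame of post between 0 and 0.057 m and z of ring3_mid in the frame of post between 0 and 0.057 m and z of ring4_mid in the frame of post between 0 and 0.057 m and z of ring5_mid in the frame of post between 0 and 0.057 m); the robot touches nothing.
It fails at once if a bystander is moved more than 40 mm or tipped (distance of any of coupe, jigger, stirrer_cup from where it was at the start of the episode above 0.04 m or angle between any of coupe, jigger, stirrer_cup's own z axis and vertical above 0.35 rad).
It fails at once if the fingers push the post or the pot with more than 6 N (contact force between the fingers and post above 6 N or contact force between the fingers and sugar_pot above 6 N).
Of ring1, ring2, ring3, ring4, ring5 only 3 to 4 are there at a start; the rules pass over those that are not, and their reading is None.
At some moment in a run one of ring1, ring2, ring3, ring4, ring5, cap may be knocked a few centimetres aside while the robot is not near it.
Once in a run the grip may slacken for a moment while it holds something.
It also fails if it takes over 210 s, if anything falls off the work surface, if the arm or the gripper's body presses on something with over 40 N, if the wrist force passes 120 N, or if a joint passes its speed limit or range.

### The arm

A 6-joint arm with a two-finger parallel gripper is mounted at the origin on the work surface. World frame = base frame: x ahead of the robot, y to its left, z up, the work surface at z = 0. Lengths are in mm, angles in rad, forces in N, time in s.
With the tool pointing down it reaches from about 350 to 875 mm from the base axis. Payload 4.2 kg.
Tool frame: the origin (TCP) lies between the finger pads; the fingertips stand arm.tip_reach ahead of it and the grasp point (between the pads) is the TCP (arm.tip_reach is the distance from the TCP to the fingertips, in mm); z points along the fingers, y is the direction in which the jaws open and shut (so a half turn about z gives the same grasp; the last joint's range is limited). The gripper opens to 87 mm and grips with 3 to 60 N. Pads are 19 mm wide; open, the fingers measure 117 mm over their backs; the gripper's body (75 mm by 190 mm) begins 51 mm behind the grasp point.
Start: joints at [-0.972, 0.385, 0.008, 0, -1.194, -0.259], TCP at [208.326, -589.236, 218.75] pointing down, gripper open.
Joint ranges: [-3.14, 3.14], [-1.21, 2.06], [-1.07, 1.41], [-3.16, 2.05], [-2.99, -0.16], [-3.1, 3.1]. Speed limits (rad/s): [2.79, 2.79, 3.14, 3.14, 3.14, 3.14].

### API

Orientations are given as a unit quaternion [w, x, y, z].
In Python, from cell import arm, snapshot, camera_params, order, recognise, mark_of gives the robot as it stands. The module is installed in compiled form; this text tells all that it offers.
- The arm moves only by the shell command python3 -m handwheel 'ROWS' [FORCE]. ROWS is JSON, one flat list of numbers, 7 for each row, row after row: the closure, from 0 (fully open) to 1 (shut), then the shift along the tool's x, y, z in mm, then the turn, a rotation vector about the tool's x, y, z in degrees. In form: [claw, x, y, z, rx, ry, rz, claw, x, y, z, rx, ry, rz, ...]. A call has 1 to 12 rows; each row shifts and turns the commanded pose from where the row before left it, along the tool's axes as they then stand; what a row does not reach is not made up. A row lasts 1/10 s, in which the tool goes at most 50 mm and 8.59 degrees, less where a joint would pass 70% of its speed; a pose out of reach is approached as far as the arm can. A call is refused whole if a number of a shift passes 50 or a number of a turn 8.59, either way. A call with a gripper value outside its range is refused whole. The fingers move at their own pace and stop on an object; FORCE is the grip in N (left out, the last holds). Time passes only in rows, so rows that do not move let the fingers close. It gives the time, the measured TCP pose, the force and the opening at its end, in the units of the state.
- arm.read_state(): the state, without advancing time (a new reading comes with each control period).
- snapshot(name): name is "scene" or "top" or "wrist"; returns (picture, depth): 420x560x3 uint8, red, green, blue; 420x560 float32, mm along the optical axis (not along the pixel's ray), 0 where there is no reading.
- camera_params(name): a dict with "fx", "fy", "cx", "cy" (pixels), "dist_coeffs" ([k1, k2, p1, p2, k3] as OpenCV has them; the pictures are not rectified), "rvec" (rotation vector, rad) and "tvec" (3), from world to camera coordinates, as OpenCV has them; the wrist camera has in their place "mount" (4x4, takes a point from camera to tool coordinates, whose origin is the TCP and whose axes are the flange's). Camera axes: x right, y down, z forward; pixel columns grow to the right and rows downward; lengths in mm; the calibration is good to about 2 mm. A picture is of the moment at which its call begins: read the wrist's pose just before it. camera_params takes no time and is no camera call.
- order.job_done(): hands the job in, once; it reports no verdict.
Trained networks look in the newest picture that a camera, given by its name, has taken for a name from the list of things; names that differ only in an ending like _2 or _b are one class to them, and where a whole thing is asked for, a point or a joint stands for the part that bears it (a point fixed in the world has none). Each returns a list of dicts, best first, with "score" (0 to 1); they miss things now and then, are a little off and sometimes report something else, mostly with a low value. They report only what shows in the picture. A call takes as long as a camera call. They do not tell look-alikes from the thing itself.
- recognise(target, camera): "xyz" ([x, y, z] in mm, in world coordinates, good to about 4 mm: the middle of the surface that is visible of it).
- mark_of(target, camera): "xyz" ([x, y, z] in mm, in world coordinates, good to about 4 mm: a listed point, or the origin of a listed thing).
The state is a dict: "t": time; "joints": joint angles; "joint_velocities": joint speeds; "tau": joint torques, N m; "tcp_pos": TCP position; "orientation": TCP orientation; "wrist_force": force on the tool from outside, world axes, zero at the start; "wrist_torque": the same for the moment, N m; "width": finger opening in mm.
Only numpy, scipy, OpenCV 4.12 (cv2) and the standard library are available. Lean on these libraries where they do the work, as an engineer would, in place of code of your own. Each camera call takes 0.05 s, during which the arm holds its last target.

## Working session

There is one attempt and no reset: what is moved stays moved. The work goes in short steps, Python scripts to look and compute and a shell command to move; the robot and the scene stay as the last step left them, time stands still between calls to the robot, and variables do not carry over. Pictures are saved under pics/ and viewed, and the job is handed in when it is done.

```bash
mkdir -p pics; ls
cat > h.py <<'E'
import numpy as np, cv2
from cell import arm, snapshot, camera_params, order, recognise, mark_of
from scipy.spatial.transform import Rotation as R
def save(n,img,scale=1):
    if scale!=1: img=cv2.resize(img,None,fx=scale,fy=scale,interpolation=cv2.INTER_CUBIC)
    cv2.imwrite('pics/'+n+'.png',img[:,:,::-1])
def quat(q): return R.from_quat([q[1],q[2],q[3],q[0]])
def T(name,state=None):
    p=camera_params(name)
    K=np.array([[p['fx'],0,p['cx']],[0,p['fy'],p['cy']],[0,0,1]]);d=np.array(p['dist_coeffs'],float)
    if name=='wrist':
        M=np.array(p['mount']);W=np.eye(4);W[:3,:3]=quat(state['orientation']).as_matrix();W[:3,3]=state['tcp_pos']
        C=W@M
    else:
        Rm=cv2.Rodrigues(np.array(p['rvec'],float))[0];C=np.eye(4);C[:3,:3]=Rm.T;C[:3,3]=-Rm.T@np.array(p['tvec'],float).ravel()
    return K,d,C
def ray(name,uv,z,state=None):
    "intersect pixel rays with plane z"
    K,d,C=T(name,state);u=cv2.undistortPoints(np.array(uv,float).reshape(-1,1,2),K,d).reshape(-1,2)
    v=np.c_[u,np.ones(len(u))]@C[:3,:3].T;o=C[:3,3]
    return o+v*((z-o[2])/v[:,2:3])
def proj(name,X,state=None):
    K,d,C=T(name,state);Ci=np.linalg.inv(C);X=np.array(X,float).reshape(-1,3)
    return cv2.projectPoints(X,cv2.Rodrigues(Ci[:3,:3])[0],Ci[:3,3],K,d)[0].reshape(-1,2)
def cloud(name,depth,state=None):
    K,d,C=T(name,state);h,w=depth.shape
    g=np.stack(np.meshgrid(np.arange(w),np.arange(h)),-1).reshape(-1,1,2).astype(float)
    u=cv2.undistortPoints(g,K,d).reshape(-1,2);z=depth.reshape(-1,1)
    P=np.c_[u,np.ones(len(u))]*z
    return (P@C[:3,:3].T+C[:3,3]).reshape(h,w,3)
E
python3 - <<'E'
from h import *
s=arm.read_state();print({k:np.round(v,3).tolist() for k,v in s.items()},arm.tip_reach)
for n in ['scene','top','wrist']:
    p,d=snapshot(n);save('a_'+n,p);np.save('pics/a_%s_d.npy'%n,d);np.save('pics/a_%s.npy'%n,p)
E
```

```text
pics
{'t': 0.0, 'joints': [-0.972, 0.386, 0.007, -0.001, -1.194, -0.259], 'joint_velocities': [-0.0, 0.0, 0.001, 0.001, 0.001, 0.0], 'tau': [-0.001, -39.066, 18.74, 4.22, 0.011, -0.0], 'tcp_pos': [208.127, -588.673, 217.655], 'orientation': [-0.0, -0.169, 0.986, 0.001], 'wrist_force': [-0.064, -0.046, -0.072], 'wrist_torque': [0.002, -0.02, 0.048], 'width': 87.204} 19.0
```

View pics/a_scene.png

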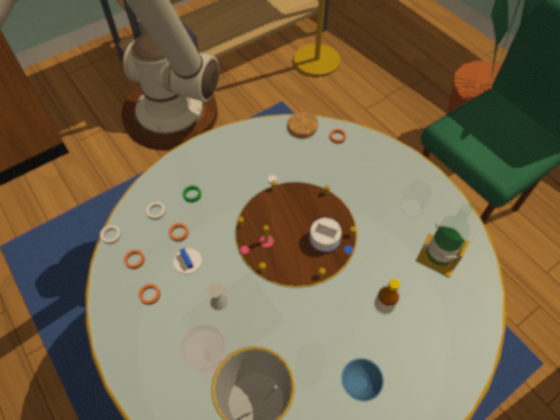

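View pics/a_top.png

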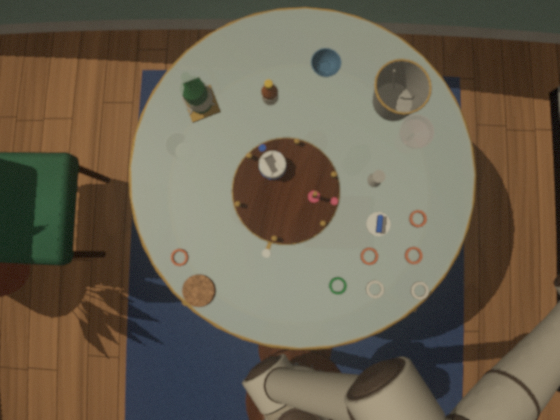

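View pics/a_wrist.png

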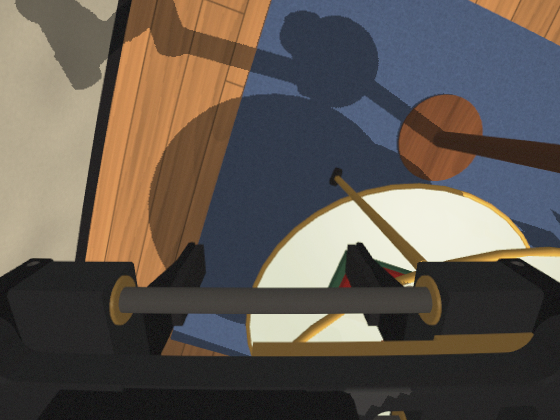

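The scene shows four copper rings: top view (180,257), (369,256), (413,255) and (418,218). The green ring (338,285) and the two white ones (375,289) and (420,290) are look-alikes. The cap is at (379,224), the pointer's white end at (266,253), the rose mark at (334,201) and the blue mark at (262,147). Next I'll measure these positions.

Run:
```python
from h import *
p=np.load('pics/a_top.npy');d=np.load('pics/a_top_d.npy')
c=cloud('top',d)
for n,(u,v) in dict(table=(300,300),deck=(280,210),white=(266,253),rose=(334,201),blue=(262,147),postfoot=(314,197),pot=(280,172)).items():
    print(n,c[v,u].round(1))
# deck edge fit: points z ~30 brown
print('pose cams',T('top')[2][:3,3],T('scene')[2][:3,3])
print('white',ray('top',[(266,253)],0),'rose',ray('top',[(334,201)],30),'blue',ray('top',[(262,147)],30))
ks=[(297,141),(334,174),(323,223),(274,239),(238,204),(250,155)]
K=ray('top',ks,60)[:,:2];print('knobs',K.round(0).tolist())
A=np.c_[2*K,np.ones(6)];b=(K**2).sum(1);x=np.linalg.lstsq(A,b,rcond=None)[0];print('centre',x[:2],np.sqrt(x[2]+x[:2]@x[:2]))
print('rings',ray('top',[(180,257),(369,256),(413,255),(418,218)],12).round(0).tolist(),'cap',ray('top',[(380,224)],40))
for cam in ['top','scene']:
  snapshot(cam)
  for n in ['axis','front_mark','rose_mark','blue_mark','post','sugar_pot','cap_grip','ring1_mid','ring2_mid','coupe','jigger','stirrer_cup','knob0']:
    print(cam,n,[(np.round(r['xyz']).tolist(),round(r['score'],2)) for r in mark_of(n,cam)][:7])
save('b_crop',cv2.resize(p[120:310,160:450],None,fx=2.7,fy=2.7,interpolation=cv2.INTER_CUBIC))
```

```text
table [281.3  -3.1  -1.6]
deck [530.   58.6  28.8]
white [410.2  94.9  13. ]
rose [558.4 -90.6  32. ]
blue [706.  113.7  33.8]
postfoot [566.1 -33.9  49.6]
pot [629.   60.3  73.8]
pose cams [ 415.73821043   30.62568674 1297.34189894] [1057.73111727 -338.45286066 1048.21485719]
white [[410.17637021  95.53473043   0.        ]] rose [[558.57900365 -90.75729533  30.        ]] blue [[706.88497767 113.95658336  30.        ]]
knobs [[719.0, 16.0], [629.0, -87.0], [495.0, -59.0], [449.0, 72.0], [541.0, 172.0], [677.0, 144.0]]
centre [584.2512746   43.13567894] 137.20755097541596
rings [[392.0, 336.0, 12.0], [408.0, -193.0, 12.0], [413.0, -317.0, 12.0], [518.0, -332.0, 12.0]] cap [[ 496.83774138 -217.6339703    40.        ]]
top axis [([588.0, 47.0, 30.0], 0.96)]
top front_mark [([451.0, 81.0, 28.0], 0.8)]
top rose_mark [([557.0, -89.0, 30.0], 0.82)]
top blue_mark [([707.0, 116.0, 26.0], 0.6)]
top post [([574.0, -29.0, 31.0], 0.46)]
top sugar_pot [([678.0, 151.0, 63.0], 0.63), ([649.0, 83.0, 33.0], 0.56)]
top cap_grip [([502.0, -208.0, 42.0], 0.61)]
top ring1_mid [([553.0, -87.0, 30.0], 0.15)
[... 727 characters left out ...]
ne post [([568.0, -35.0, 30.0], 0.45)]
scene sugar_pot [([647.0, 85.0, 24.0], 0.97)]
scene cap_grip [([500.0, -218.0, 36.0], 0.83), ([546.0, 179.0, 57.0], 0.48), ([394.0, 343.0, 8.0], 0.27)]
scene ring1_mid [([544.0, 176.0, 58.0], 0.63), ([493.0, -58.0, 60.0], 0.33)]
scene ring2_mid [([413.0, -313.0, 9.0], 0.55)]
scene coupe [([739.0, -295.0, -4.0], 0.88)]
scene jigger [([620.0, -207.0, 3.0], 0.91), ([573.0, -36.0, 31.0], 0.32)]
scene stirrer_cup [([697.0, 344.0, -2.0], 0.6), ([645.0, 83.0, 26.0], 0.51)]
scene knob0 [([545.0, 177.0, 59.0], 0.91), ([680.0, 151.0, 59.0], 0.88), ([494.0, -53.0, 59.0], 0.77), ([449.0, 74.0, 61.0], 0.63), ([632.0, -84.0, 59.0], 0.58), ([721.0, 21.0, 58.0], 0.57)]
```

View pics/b_crop.png

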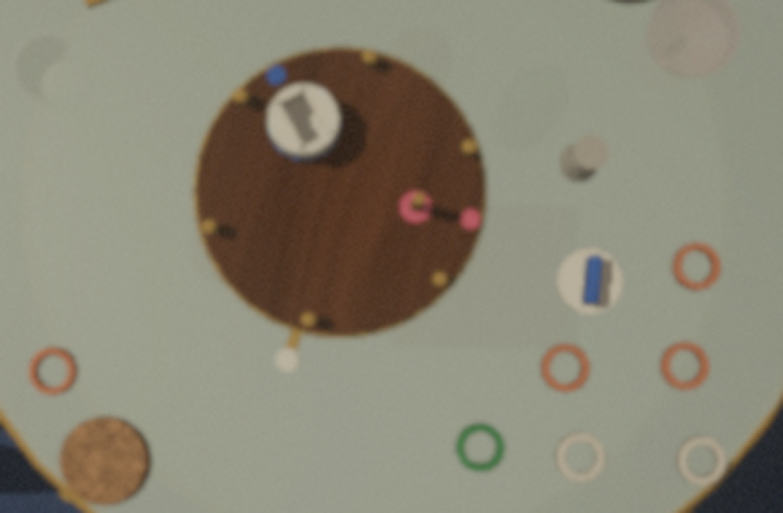

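```bash
python3 -m handwheel '[0.77,0,0,0,0,0,-8.1,0.77,0,0,0,0,0,-8.1,0.77,0,0,0,0,0,-8.1,0.77,0,0,0,0,0,-8.1,0.77,0,0,0,0,0,-8.1,0.77,0,0,0,0,0,-8.1,0.77,0,0,0,0,0,-8.1,0.77,0,0,0,0,0,-8.1,0.77,0,0,0,0,0,-8.1,0.77,0,0,0,0,0,-8.1,0.77,0,0,0,0,0,-8.1]' 10
cat >> h.py <<'E'
def rel(x,y,z=None,s=None):
    "tool-frame shift to world target; prints"
    s=s or arm.read_state();p=np.array(s['tcp_pos']);t=np.array([x,y,p[2] if z is None else z])
    M=quat(s['orientation']).as_matrix()
    ya=np.degrees(np.arctan2(M[1,1],M[0,1]));tilt=np.degrees(np.arccos(-M[2,2]))
    print('t',round(s['t'],2),'tcp',p.round(1),'yang',round(ya,2),'tilt',round(tilt,2),'w',round(s['width'],1),'J',np.round(s['joints'],2),'| tool shift',(M.T@(t-p)).round(1))
    return s
E
python3 -c "
from h import *
rel(629,-88)"
```

```text
t: 2.65
tcp_pos: [208.3, -589.3, 218.8]
orientation: [0.0, 0.814, -0.581, 0.0]
wrist_force: [-0.0, 0.2, -0.4]
width: 20.2
t 2.65 tcp [ 208.3 -589.3  218.8] yang -161.1 tilt 0.0 w 20.2 J [-0.97  0.38  0.01  0.   -1.19  1.3 ] | tool shift [-337.9 -560.4   -0. ]
```

```bash
python3 -m handwheel '[0.77,-28.2,-46.7,0,0,0,0,0.77,-28.2,-46.7,0,0,0,0,0.77,-28.2,-46.7,0,0,0,0,0.77,-28.2,-46.7,0,0,0,0,0.77,-28.2,-46.7,0,0,0,0,0.77,-28.2,-46.7,0,0,0,0,0.77,-28.2,-46.7,0,0,0,0,0.77,-28.2,-46.7,0,0,0,0,0.77,-28.2,-46.7,0,0,0,0,0.77,-28.2,-46.7,0,0,0,0,0.77,-28.2,-46.7,0,0,0,0,0.77,-28.2,-46.7,0,0,0,0]' 10
python3 - <<'E'
from h import *
s=rel(629,-88)
p,d=snapshot('wrist');save('c_w',p)
for n in ['knob0','rose_mark','post','sugar_pot','axis']:
    print(n,[(np.round(r['xyz']).tolist(),round(r['score'],2)) for r in mark_of(n,'wrist')][:7])
E
```

```text
t: 3.85
tcp_pos: [597.6, -129.8, 219.1]
orientation: [-0.0, 0.812, -0.584, 0.0]
wrist_force: [1.4, -0.8, -0.3]
width: 19.7
t 3.85 tcp [ 597.6 -129.8  219.1] yang -161.41 tilt 0.03 w 19.7 J [ 0.05  0.36 -0.03  0.   -1.18  0.27] | tool shift [-29.6 -43.1   0. ]
knob0 [([495.0, -58.0, 59.0], 0.86), ([630.0, -84.0, 61.0], 0.84), ([722.0, 20.0, 60.0], 0.75)]
rose_mark [([563.0, -85.0, 27.0], 0.85), ([519.0, -327.0, 6.0], 0.39)]
post [([573.0, -34.0, 32.0], 0.93)]
sugar_pot [([410.0, -315.0, 8.0], 0.4)]
axis [([411.0, -317.0, 4.0], 0.67)]
```

View pics/c_w.png

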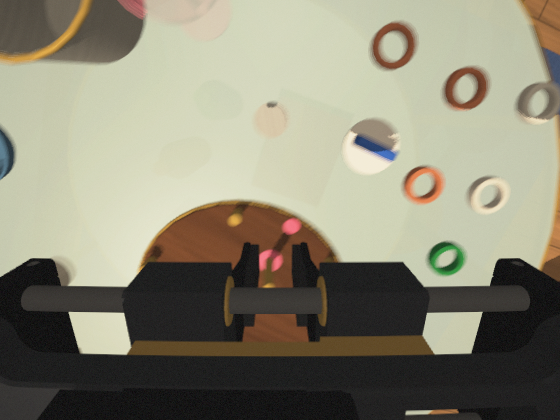

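Run:
```python
from h import *
s=rel(630,-87)
K=ray('wrist',[(235,219)],60,s);print(K)
print(ray('wrist',[(375,148)],40,s),ray('wrist',[(394,46),(466,89),(424,185)],10,s).round(1))
print(T('wrist',s)[2])
```

```text
t 4.15 tcp [ 595.9 -132.1  218.7] yang -161.46 tilt 0.03 w 20.3 J [ 0.05  0.36 -0.03  0.   -1.18  0.28] | tool shift [-31.9 -46.7  -0. ]
[[631.46064419 -85.30380198  60.        ]]
[[ 501.47183367 -213.93579886   40.        ]] [[ 517.4 -329.3   10. ]
 [ 413.6 -315.9   10. ]
 [ 408.7 -191.    10. ]]
[[-9.48415002e-01 -3.01742425e-01 -9.72650634e-02  6.24193495e+02]
 [-3.17030392e-01  9.03491402e-01  2.88435464e-01 -2.11800140e+02]
 [ 8.44932100e-04  3.04392503e-01 -9.52546319e-01  3.86048233e+02]
 [ 0.00000000e+00  0.00000000e+00  0.00000000e+00  1.00000000e+00]]
```

```bash
python3 -c "
from h import *
rel(631,-85.5,62)"; python3 -m handwheel '[0.77,-16.2,-23.9,0,0,0,0,0.77,-16.2,-23.9,0,0,0,0,0.77,0,0,0,0,0,0,0.77,0,0,0,0,0,0]' 10
python3 -c "
from h import *
rel(631,-85.5,62)"
```

```text
t 4.15 tcp [ 595.9 -132.1  218.7] yang -161.46 tilt 0.03 w 20.3 J [ 0.05  0.36 -0.03  0.   -1.18  0.28] | tool shift [-33.  -48.2 156.7]
t: 4.55
tcp_pos: [630.8, -86.6, 218.8]
orientation: [0.0, 0.812, -0.584, -0.0]
wrist_force: [-1.0, -0.3, 0.2]
width: 20.2
t 4.55 tcp [630.8 -86.6 218.8] yang -161.48 tilt 0.03 w 20.2 J [ 0.12  0.41  0.04  0.   -1.21  0.21] | tool shift [ -1.   -0.6 156.8]
```

```bash
python3 -m handwheel '[0.77,-1,-0.6,35,0,0,0,0.77,0,0,35,0,0,0,0.77,0,0,35,0,0,0,0.77,0,0,25,0,0,0,0.77,0,0,15,0,0,0,0.77,0,0,12,0,0,0,0.77,0,0,0,0,0,0,0.77,0,0,0,0,0,0]' 10
python3 -c "
from h import *
rel(631,-85.5,62)
s=arm.read_state();a=np.radians(289.4);c=np.array([631,-85.5])
snapshot('scene');print([np.round(r['xyz']).tolist() for r in mark_of('rose_mark','scene')])
"
```

```text
t: 5.35
tcp_pos: [632.0, -85.3, 62.6]
orientation: [-0.0, 0.812, -0.584, 0.001]
wrist_force: [-0.0, -1.3, 0.3]
width: 20.1
t 5.35 tcp [632.  -85.3  62.6] yang -161.46 tilt 0.07 w 20.1 J [ 0.12  0.55 -0.15  0.   -0.87  0.2 ] | tool shift [-0.1  1.   0.6]
[[558.0, -87.0, 31.0]]
```

```bash
python3 -m handwheel '[0.77,-0.34,9.63,0,0,0,4,0.77,-0.34,9.63,0,0,0,4,0.77,-0.34,9.63,0,0,0,4,0.77,-0.34,9.63,0,0,0,4,0.77,-0.34,9.63,0,0,0,4,0.77,-0.34,9.63,0,0,0,4,0.77,-0.34,9.63,0,0,0,4,0.77,-0.34,9.63,0,0,0,4,0.77,-0.34,9.63,0,0,0,4,0.77,-0.34,9.63,0,0,0,4,0.77,0,0,0,0,0,0,0.77,0,0,0,0,0,0]' 10
python3 - <<'E'
from h import *
s=rel(631,-85.5,62)
v=np.array(s['tcp_pos'][:2])-[585,45];print(np.hypot(*v),np.degrees(np.arctan2(v[1],v[0]))%360)
for c in ['scene','top']:
  p,_=snapshot(c);save('d_'+c,p);print([np.round(r['xyz']).tolist() for r in mark_of('rose_mark',c)])
E
```

```text
t: 6.65
tcp_pos: [538.2, -82.1, 62.8]
orientation: [0.001, -0.564, 0.826, -0.001]
wrist_force: [-0.6, -0.4, 0.6]
width: 20.0
t 6.65 tcp [538.2 -82.1  62.8] yang 158.69 tilt 0.14 w 20.0 J [ 0.15  0.42 -0.39  0.   -0.76 -0.52] | tool shift [-30.6 -87.6   1. ]
135.46155474359412 249.8091255563412
[[555.0, -87.0, 32.0], [498.0, -217.0, -1.0]]
[]
```

View pics/d_scene.png

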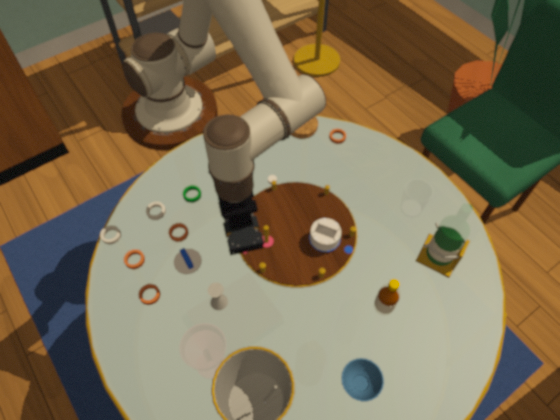

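Run:
```python
from h import *
p=cv2.imread('pics/d_scene.png')[:,:,::-1];a=cv2.imread('pics/a_scene.png')[:,:,::-1]
save('d_crop',np.vstack([cv2.resize(x[170:300,190:370],None,fx=3,fy=2.3,interpolation=cv2.INTER_CUBIC) for x in (a,p)]))
s=arm.read_state();w,d=snapshot('wrist');save('d_w',w)
print([(np.round(r['xyz']).tolist(),round(r['score'],2)) for r in mark_of('knob0','wrist')])
```

```text
[([495.0, -58.0, 62.0], 0.75)]
```

View pics/d_crop.png

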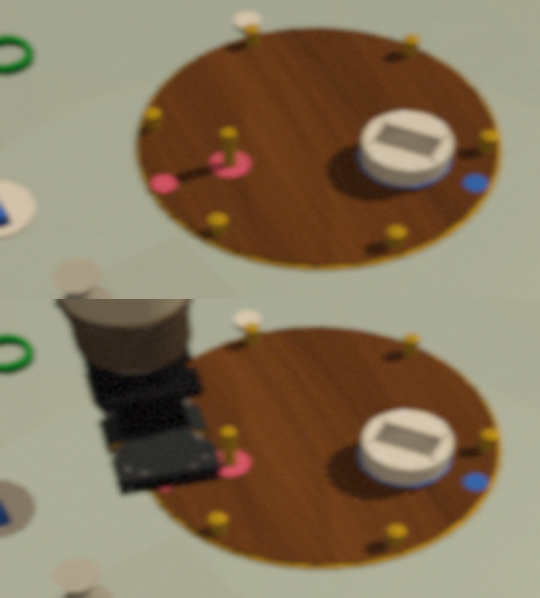

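View pics/d_w.png

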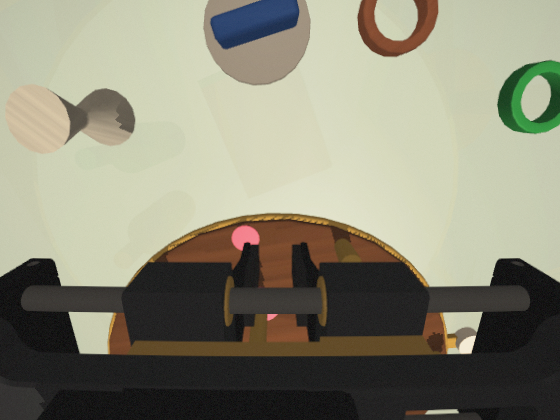

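Run:
```python
from h import *
s=arm.read_state();M=quat(s['orientation']).as_matrix();p=np.array(s['tcp_pos'])
L=[M@v+p for v in ([0,0,0],[0,0,19],[0,10,19],[0,-10,19],[9.5,10,19],[-9.5,10,19],[0,10,-50],[0,10,0])]
print(proj('wrist',L,s).round(0).tolist());print(proj('scene',L).round(0).tolist())
w,d=snapshot('wrist');c=cloud('wrist',d,s)
for v,u in [(240,255),(246,250),(250,248),(245,300),(260,302),(280,305),(235,245),(245,345)]: print(u,v,d[v,u],c[v,u].round(1))
rp=np.load('pics/a_top.npy')
```

```text
[[277.0, 254.0], [277.0, 241.0], [291.0, 241.0], [262.0, 241.0], [292.0, 229.0], [291.0, 254.0], [299.0, 302.0], [293.0, 254.0]]
[[241.0, 235.0], [242.0, 239.0], [241.0, 236.0], [243.0, 243.0], [237.0, 237.0], [245.0, 235.0], [239.0, 221.0], [240.0, 232.0]]
255 240 212.59248 [553.4 -85.2  33.6]
250 246 172.70337 [548.9 -97.3  71.3]
248 250 166.44513 [549.3 -98.   77.7]
300 245 176.61176 [521.6 -85.4  67.6]
302 260 158.93713 [522.1 -85.3  86.2]
305 280 137.73958 [522.1 -86.4 108.1]
245 235 212.66284 [558.9 -91.   32.4]
345 245 202.71854 [494.6 -62.8  43.7]
```

Run:
```python
from h import *
s=arm.read_state();w,d=snapshot('wrist')
w2=cv2.convertScaleAbs(w,alpha=2.0,beta=20)
save('e_w',cv2.resize(w2[200:310,200:360],None,fx=5,fy=5,interpolation=cv2.INTER_CUBIC))
```

```text
(no output)
```

View pics/e_w.png

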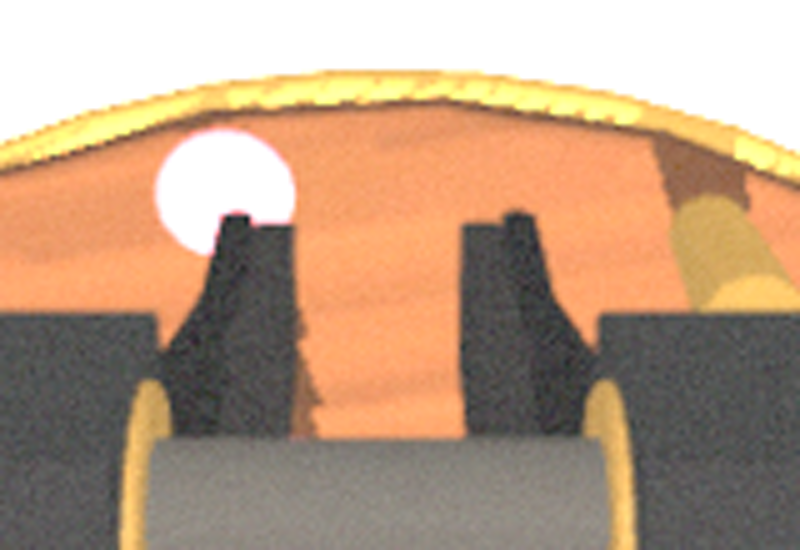

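```bash
python3 - <<'E'
from h import *
s=arm.read_state();w,d=snapshot('wrist');c=cloud('wrist',d,s)
M=quat(s['orientation']).as_matrix();q=(c-np.array(s['tcp_pos']))@M
for v in range(240,290,4): print(v,[tuple(q[v,u].round(0)) for u in (252,256,295,300,304)])
E
python3 -m handwheel '[0.77,0,0,4,0,0,0,0.77,0,0,4,0,0,0,0.77,0,0,0,0,0,0]' 10
```

```text
240 [(np.float64(-4.0), np.float64(-18.0), np.float64(29.0)), (np.float64(-3.0), np.float64(-15.0), np.float64(29.0)), (np.float64(-4.0), np.float64(13.0), np.float64(30.0)), (np.float64(-4.0), np.float64(17.0), np.float64(30.0)), (np.float64(-4.0), np.float64(20.0), np.float64(30.0))]
244 [(np.float64(-7.0), np.float64(-18.0), np.float64(29.0)), (np.float64(-7.0), np.float64(-15.0), np.float64(30.0)), (np.float64(-7.0), np.float64(13.0), np.float64(31.0)), (np.float64(-8.0), np.float64(17.0), np.float64(31.0)), (np.float64(10.0), np.float64(16.0), np.float64(-7.0))]
248 [(np.float64(9.0), np.float64(-15.0), np.float64(-10.0)), (np.float64(9.0), np.float64(-12.0), np.float64(-10.0)), (np.float64(8.0), np.float64(11.0), np.float64(-10.0)), (np.float64(9.0), np.float64(13.0), np.float64(-10.0)), (np.float64(10.0), np.float64(15.0), np.float64(-13.0))]
252 [(np.float64(8.0), np.float64(-14.0), np.float64(-15.0)), (np.float64(9.0), np.float64(-12.0), np.float64(-16.0)), (np.float64(8.0), np.float64(10.0), np.float64(-14.0)), (np.float64(9.0), np.float64(13.0), np.float64(-15.0)), (np.flo
[... 2051 characters left out ...]
7.0))]
284 [(np.float64(9.0), np.float64(-12.0), np.float64(-49.0)), (np.float64(-3.0), np.float64(-11.0), np.float64(-31.0)), (np.float64(4.0), np.float64(9.0), np.float64(-42.0)), (np.float64(9.0), np.float64(10.0), np.float64(-49.0)), (np.float64(9.0), np.float64(12.0), np.float64(-49.0))]
288 [(np.float64(32.0), np.float64(-8.0), np.float64(-88.0)), (np.float64(32.0), np.float64(-7.0), np.float64(-88.0)), (np.float64(32.0), np.float64(5.0), np.float64(-88.0)), (np.float64(32.0), np.float64(7.0), np.float64(-88.0)), (np.float64(32.0), np.float64(8.0), np.float64(-88.0))]
t: 7.4
tcp_pos: [536.6, -82.2, 52.9]
orientation: [-0.001, -0.563, 0.826, 0.0]
wrist_force: [0.0, 0.4, 0.5]
width: 19.6
```

```bash
python3 -m handwheel '[0.77,0,0,2,0,0,0,0.77,0,0,0,0,0,0]' 10; python3 -m handwheel '[0.77,0,0,2,0,0,0,0.77,0,0,0,0,0,0]' 10;python3 -m handwheel '[0.77,0,0,2,0,0,0,0.77,0,0,0,0,0,0]' 10
```

```text
t: 7.6
tcp_pos: [537.1, -82.2, 51.5]
orientation: [-0.0, -0.563, 0.826, 0.0]
wrist_force: [-0.3, 0.2, 0.1]
width: 20.0
t: 7.8
tcp_pos: [537.1, -82.2, 49.5]
orientation: [-0.0, -0.563, 0.826, 0.0]
wrist_force: [-0.1, 0.3, 0.4]
width: 20.3
t: 8.0
tcp_pos: [537.1, -82.2, 47.5]
orientation: [-0.0, -0.563, 0.826, 0.0]
wrist_force: [0.6, -0.5, 0.8]
width: 20.0
```

Run:
```python
from h import *
s=rel(538,-82);w,d=snapshot('wrist');c=cloud('wrist',d,s)
print(c[225,275],c[246,252],c[246,300]);save('f_w',w)
p,_=snapshot('scene');save('f_s',cv2.resize(p[150:300,180:370],None,fx=4,fy=4,interpolation=cv2.INTER_CUBIC))
```

```text
t 8.0 tcp [537.1 -82.2  47.5] yang 158.56 tilt 0.03 w 20.0 J [ 0.15  0.44 -0.41 -0.   -0.73 -0.52] | tool shift [-0.5 -0.8 -0. ]
[533.91326355 -93.74515117  28.07204733] [547.72528518 -96.03643332  55.30166686] [521.1693572  -85.33635836  54.82076979]
```

View pics/f_w.png

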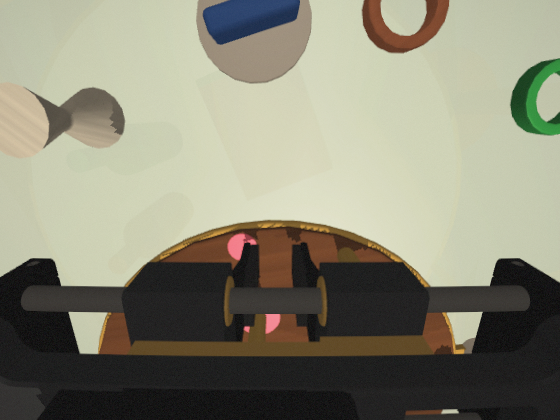

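View pics/f_s.png

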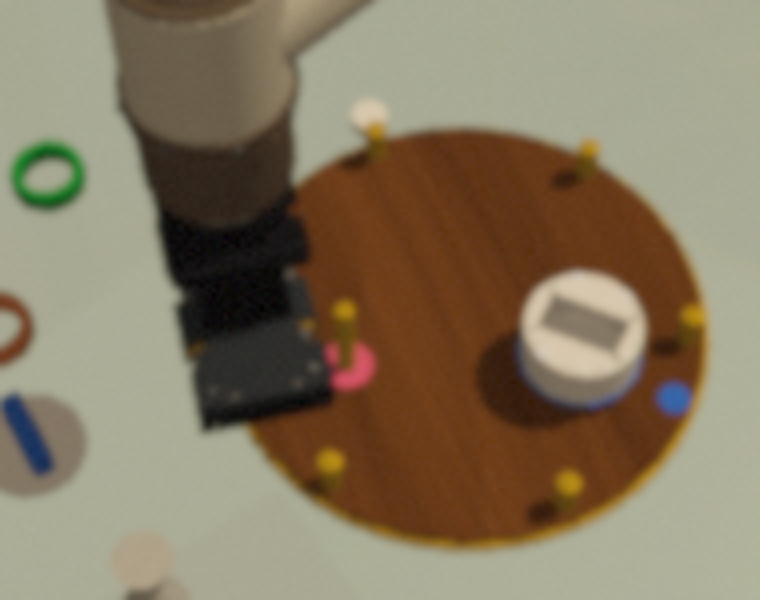

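```bash
python3 -m handwheel '[0.77,0,0,4,0,0,0,0.77,0,0,4,0,0,0,0.77,0,0,4,0,0,0,0.77,0,0,0,0,0,0]' 10; python3 -m handwheel '[0.77,0,0,3,0,0,0,0.77,0,0,0,0,0,0]' 10;python3 -m handwheel '[0.77,0,0,2,0,0,0,0.77,0,0,0,0,0,0]' 10;python3 -m handwheel '[0.77,0,0,2,0,0,0,0.77,0,0,0,0,0,0]' 10
```

```text
t: 8.5
tcp_pos: [536.6, -82.3, 34.9]
orientation: [-0.001, -0.563, 0.826, 0.0]
wrist_force: [-0.6, -0.7, -0.2]
width: 19.8
t: 8.7
tcp_pos: [537.0, -82.2, 32.4]
orientation: [-0.0, -0.563, 0.826, 0.0]
wrist_force: [-0.0, 0.5, -0.4]
width: 19.7
t: 8.9
tcp_pos: [537.1, -82.2, 30.6]
orientation: [-0.0, -0.563, 0.826, 0.0]
wrist_force: [-0.7, -0.3, -0.5]
width: 19.8
t: 9.1
tcp_pos: [537.1, -82.2, 28.6]
orientation: [-0.0, -0.563, 0.826, 0.0]
wrist_force: [-0.4, -0.3, -0.0]
width: 19.9
```

```bash
for i in 1; do python3 -m handwheel '[0.77,0,0,1.5,0,0,0,0.77,0,0,0,0,0,0]' 10;python3 -m handwheel '[0.77,0,0,1,0,0,0,0.77,0,0,0,0,0,0]' 10;python3 -m handwheel '[0.77,0,0,1,0,0,0,0.77,0,0,0,0,0,0]' 10;python3 -m handwheel '[0.77,0,0,1,0,0,0,0.77,0,0,0,0,0,0]' 10; done | grep -E 'tcp|force'
python3 - <<'E'
from h import *
s=rel(538,-82);w,d=snapshot('wrist');c=cloud('wrist',d,s)
for v in range(238,252,2): print(v,c[v,252].round(1),c[v,300].round(1))
E
```

```text
tcp_pos: [537.1, -82.2, 27.1]
wrist_force: [-0.7, 0.6, 1.3]
tcp_pos: [537.4, -82.2, 26.7]
wrist_force: [-1.8, 0.3, 3.1]
tcp_pos: [537.5, -82.2, 26.6]
wrist_force: [-2.6, 0.7, 10.6]
tcp_pos: [537.9, -82.4, 26.6]
wrist_force: [-3.8, 1.1, 14.2]
t 9.9 tcp [537.9 -82.4  26.6] yang 158.66 tilt 0.1 w 19.8 J [ 0.15  0.47 -0.42  0.   -0.68 -0.52] | tool shift [-0.4  0.1 -0. ]
238 [548.4 -98.3  27.1] [520.7 -87.6  27.4]
240 [548.8 -97.1  27.4] [521.1 -87.   28.8]
242 [548.6 -97.   30.1] [521.5 -86.   29.4]
244 [549.2 -95.7  30. ] [521.9 -85.1  30.1]
246 [548.5 -96.3  34.7] [522.1 -85.1  32.9]
248 [548.6 -95.8  36.3] [522.3 -85.1  35.6]
250 [ 508.3 -160.6  193.9] [522.5 -85.2  38.3]
```

```bash
python3 -m handwheel '[0.77,0,0,-25,0,0,0,0.77,0,0,-25,0,0,0,0.77,0,10.1,0,0,0,4,0.77,0,10.1,0,0,0,4,0.77,0,10.1,0,0,0,4,0.77,0,10.1,0,0,0,4,0.77,0,10.1,0,0,0,4,0.77,0,0,0,0,0,0,0.77,0,0,0,0,0,0]' 10
python3 -c "
from h import *
rel(495,-58,42)"
```

```text
t: 10.85
tcp_pos: [493.9, -57.5, 74.3]
orientation: [0.0, -0.412, 0.911, -0.0]
wrist_force: [0.7, 0.1, -0.2]
width: 20.0
t 10.85 tcp [493.9 -57.5  74.3] yang 138.68 tilt 0.03 w 20.0 J [ 0.21  0.33 -0.49  0.   -0.74 -0.93] | tool shift [-0.3 -1.2 32.3]
```

```bash
python3 -m handwheel '[0.77,-0.3,-1.2,13,0,0,0,0.77,0,0,13,0,0,0,0.77,0,0,12,0,0,0,0.77,0,0,0,0,0,0,0.77,-0.34,9.63,0,0,0,4,0.77,-0.34,9.63,0,0,0,4,0.77,-0.34,9.63,0,0,0,4,0.77,-0.34,9.63,0,0,0,4,0.77,0,0,0,0,0,0]' 10
python3 - <<'E'
from h import *
s=rel(538,-82);
p,_=snapshot('scene');save('g_s',cv2.resize(p[150:300,180:370],None,fx=4,fy=4,interpolation=cv2.INTER_CUBIC))
print([(np.round(r['xyz']).tolist(),round(r['score'],2)) for r in mark_of('rose_mark','scene')])
E
```

```text
t: 11.75
tcp_pos: [469.8, -28.6, 36.7]
orientation: [0.0, -0.281, 0.96, -0.0]
wrist_force: [0.4, -0.4, 0.5]
width: 20.0
t 11.75 tcp [469.8 -28.6  36.7] yang 122.65 tilt 0.03 w 20.0 J [ 0.29  0.36 -0.59  0.   -0.62 -1.29] | tool shift [-28.7 -81.7   0. ]
[([523.0, -75.0, 31.0], 0.73)]
```

View pics/g_s.png

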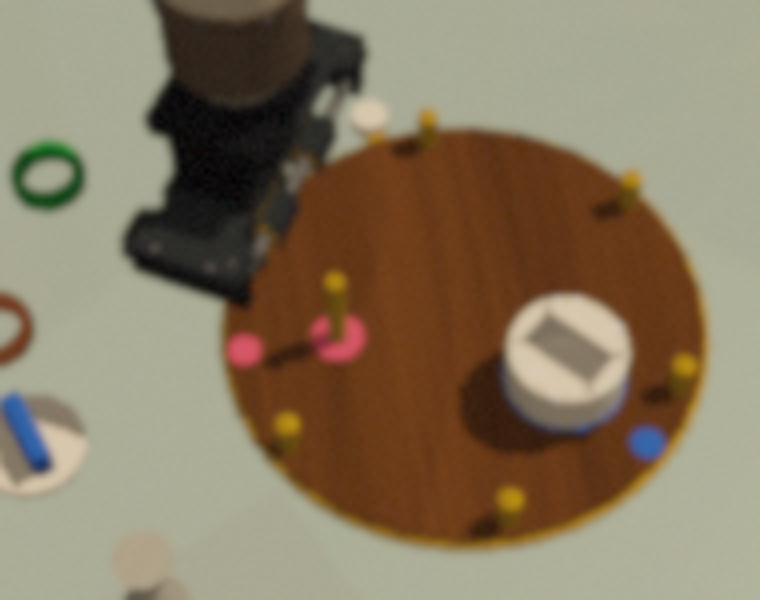

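```bash
python3 -m handwheel '[0.77,-0.34,9.63,0,0,0,4,0.77,-0.34,9.63,0,0,0,4,0.77,-0.34,9.63,0,0,0,4,0.77,-0.34,9.63,0,0,0,4,0.77,-0.34,9.63,0,0,0,4,0.77,-0.34,9.63,0,0,0,4,0.77,-0.34,9.63,0,0,0,4,0.77,-0.34,9.63,0,0,0,4,0.77,-0.34,9.63,0,0,0,4,0.77,-0.34,9.63,0,0,0,4,0.77,-0.34,9.63,0,0,0,4,0.77,0,0,0,0,0,0]' 10
python3 - <<'E'
from h import *
s=rel(538,-82);
v=np.array(s['tcp_pos'][:2])-[585,45];print(np.hypot(*v),np.degrees(np.arctan2(v[1],v[0]))%360)
p,_=snapshot('scene')
print([(np.round(r['xyz']).tolist(),round(r['score'],2)) for r in mark_of('rose_mark','scene')])
E
```

```text
t: 13.05
tcp_pos: [451.6, 73.3, 36.6]
orientation: [0.001, 0.099, 0.995, 0.0]
wrist_force: [0.5, -0.6, -0.1]
width: 20.3
t 13.05 tcp [451.6  73.3  36.6] yang 78.68 tilt 0.07 w 20.3 J [ 0.52  0.34 -0.63  0.   -0.61 -2.29] | tool shift [-115.2 -135.3    0. ]
136.3495266122712 168.0139696266891
[([453.0, 2.0, 32.0], 0.62), ([696.0, 342.0, -1.0], 0.56)]
```

```bash
python3 -m handwheel '[0.77,0,0,-22,0,0,0,0.77,0,0,-22,0,0,0,0.77,-0.76,-14.42,0,0,0,-6,0.77,-0.76,-14.42,0,0,0,-6,0.77,-0.76,-14.42,0,0,0,-6,0.77,-0.76,-14.42,0,0,0,-6,0.77,-0.76,-14.42,0,0,0,-6,0.77,-0.76,-14.42,0,0,0,-6,0.77,-0.76,-14.42,0,0,0,-6,0.77,-0.76,-14.42,0,0,0,-6,0.77,-0.76,-14.42,0,0,0,-6,0.77,-0.76,-14.42,0,0,0,-6]' 10
python3 -m handwheel '[0.77,0,0,0,0,0,0,0.77,0,0,0,0,0,0]'
python3 - <<'E'
from h import *
s=rel(495,-58);
p,_=snapshot('wrist');save('h_w',p)
print([(np.round(r['xyz']).tolist(),round(r['score'],2)) for r in mark_of('rose_mark','wrist')])
print([(np.round(r['xyz']).tolist(),round(r['score'],2)) for r in mark_of('knob0','wrist')])
p,_=snapshot('scene');save('h_s',cv2.resize(p[150:300,180:370],None,fx=4,fy=4,interpolation=cv2.INTER_CUBIC))
print([(np.round(r['xyz']).tolist(),round(r['score'],2)) for r in mark_of('knob0','scene')])
print([(np.round(r['xyz']).tolist(),round(r['score'],2)) for r in mark_of('rose_mark','scene')])
E
```

```text
t: 14.35
tcp_pos: [494.8, -58.9, 80.3]
orientation: [0.0, -0.414, 0.91, 0.0]
wrist_force: [-0.0, -0.1, 0.0]
width: 19.9
t: 14.55
tcp_pos: [494.3, -58.3, 80.0]
orientation: [-0.0, -0.41, 0.912, 0.0]
wrist_force: [-0.1, -0.3, -0.6]
width: 20.0
t 14.55 tcp [494.3 -58.3  80. ] yang 138.46 tilt 0.04 w 20.0 J [ 0.21  0.33 -0.48 -0.   -0.76 -0.93] | tool shift [-0.7 -0.4 -0. ]
[([462.0, 2.0, 27.0], 0.65), ([500.0, -212.0, -0.0], 0.53)]
[([496.0, -57.0, 59.0], 0.95), ([454.0, 71.0, 62.0], 0.74), ([634.0, -86.0, 60.0], 0.68)]
[([536.0, 177.0, 63.0], 0.97), ([449.0, 73.0, 64.0], 0.91), ([500.0, -58.0, 60.0], 0.87), ([679.0, 151.0, 60.0], 0.72), ([633.0, -81.0, 60.0], 0.68), ([722.0, 28.0, 60.0], 0.6)]
[([455.0, 2.0, 33.0], 0.84), ([500.0, -218.0, 32.0], 0.7), ([653.0, 10.0, 73.0], 0.64)]
```

View pics/h_w.png

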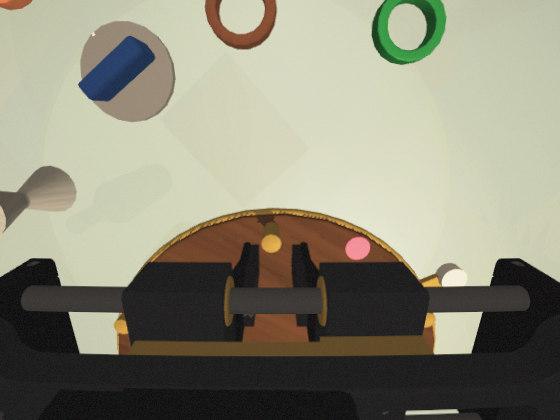

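View pics/h_s.png

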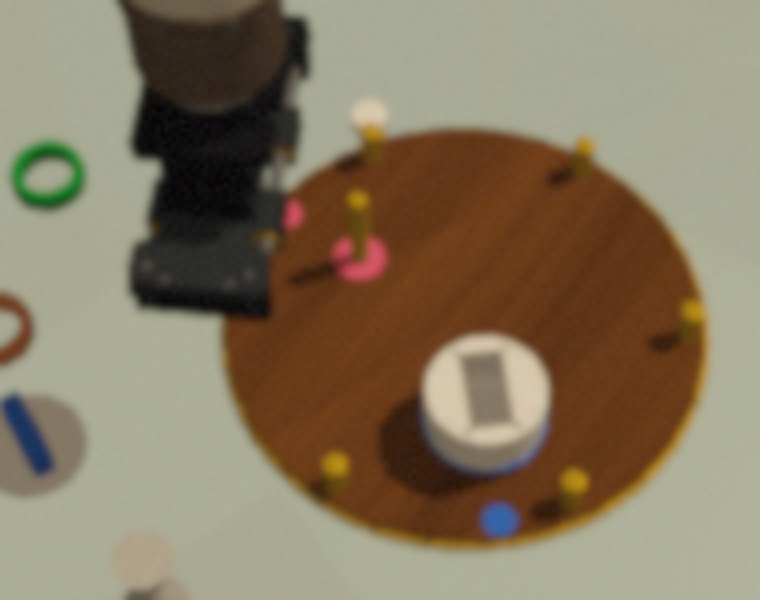

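Run:
```python
from h import *
s=arm.read_state()
r=ray('wrist',[(357,248)],30,s)[0];k=ray('wrist',[(271,243)],60,s)[0];w=ray('wrist',[(453,274)],2,s)[0];print(r,k,w)
A=np.array([585,45])
for q in (r,k,w): v=q[:2]-A;print(np.hypot(*v),np.degrees(np.arctan2(v[1],v[0]))%360)
```

```text
[458.5580864    1.34918598  30.        ] [498.7454616  -58.47226162  60.        ] [407.64757007 101.56251949   2.        ]
133.76453595812353 199.04591519100867
134.7084047772851 230.18539308336506
186.15370802840474 162.3111014430015
```

```bash
python3 -m handwheel '[0.77,-0.7,0,15,0,0,0,0.77,0,0,15,0,0,0,0.77,0,0,14,0,0,0,0.77,-0.34,9.8,0,0,0,4.07,0.77,-0.34,9.8,0,0,0,4.07,0.77,-0.34,9.8,0,0,0,4.07,0.77,-0.34,9.8,0,0,0,4.07,0.77,-0.34,9.8,0,0,0,4.07,0.77,-0.34,9.8,0,0,0,4.07,0.77,-0.34,9.8,0,0,0,4.07,0.77,-0.34,9.8,0,0,0,4.07,0.77,-0.34,9.8,0,0,0,4.07]' 10
python3 -m handwheel '[0.77,0,0,0,0,0,0,0.77,0,0,0,0,0,0,0.77,0,0,-25,0,0,0,0.77,0,0,-25,0,0,0,0.77,0,0,-40,0,0,0,0.77,0,0,-40,0,0,0,0.77,0,0,0,0,0,0]'
python3 - <<'E'
from h import *
s=rel(495,-58);
p,_=snapshot('wrist');save('i_w',p)
for c in ['scene','wrist']:
  snapshot(c)
  for n in ['rose_mark','front_mark','post']: print(c,n,[(np.round(r['xyz']).tolist(),round(r['score'],2)) for r in mark_of(n,c)])
E
```

```text
t: 16.05
tcp_pos: [451.4, 17.5, 36.2]
orientation: [0.0, -0.103, 0.995, -0.0]
wrist_force: [2.9, -4.1, -2.8]
width: 20.2
t: 16.75
tcp_pos: [455.0, 18.2, 171.8]
orientation: [0.006, -0.105, 0.994, 0.001]
wrist_force: [0.8, -0.3, 1.3]
width: 20.1
t 16.75 tcp [455.   18.2 171.8] yang 102.06 tilt 0.72 w 20.1 J [ 0.4   0.13 -0.47  0.   -0.96 -1.76] | tool shift [-23.2 -82.9   0.2]
scene rose_mark [([452.0, 86.0, 30.0], 0.93), ([680.0, -52.0, 60.0], 0.32)]
scene front_mark [([450.0, 86.0, 29.0], 0.69)]
scene post []
wrist rose_mark [([459.0, 88.0, 28.0], 0.69)]
wrist front_mark [([456.0, 82.0, 29.0], 0.58), ([496.0, 150.0, 59.0], 0.28)]
wrist post [([512.0, 68.0, 33.0], 0.55)]
```

View pics/i_w.png

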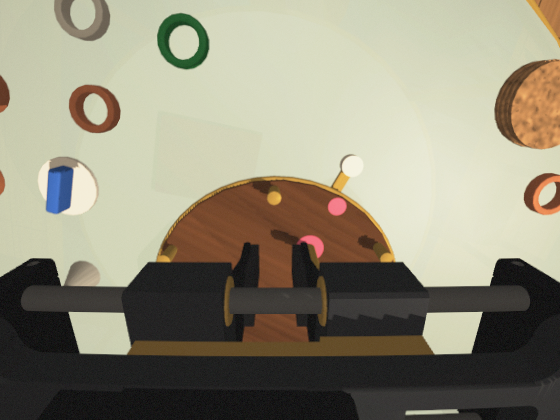

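```bash
python3 -m handwheel '[0.25,0,0,0,0,0,0,0.25,0,0,0,0,0,0]' 10 | head -2
python3 - <<'E'
from h import *
s=rel(409,-191);
p,_=snapshot('wrist')
# fit by colour blobs
hsv=cv2.cvtColor(p,cv2.COLOR_RGB2HSV)
def blobs(m,z,mn=60):
    n,l,st,ce=cv2.connectedComponentsWithStats(m.astype(np.uint8))
    for i in range(1,n):
        if st[i,4]>mn:
            x,y,w,h=st[i,:4];cc=(x+w/2-.5,y+h/2-.5)
            print(np.round(cc),w,h,st[i,4],ray('wrist',[cc],z,s)[0].round(1))
H,S,V=[hsv[...,i].astype(int) for i in range(3)]
print('copper');m=((H<12)&(S>110)&(V>60));m[130:,:][:, 150:400]=0;blobs(m,8)
print('pink');blobs(((H>165)&(S>100)&(V>120)),30)
w=ray('wrist',[(351.5,166)],2,s)[0];print(w)
E
```

```text
t: 17.4
tcp_pos: [451.3, 17.5, 166.0]
t 17.4 tcp [451.3  17.5 166. ] yang 101.94 tilt 0.04 w 28.7 J [ 0.4   0.14 -0.48 -0.   -0.96 -1.76] | tool shift [ 8.450e+01 -1.952e+02  1.000e-01]
copper
[  3. 101.] 7 33 168 [ 413.5 -292.4    8. ]
[ 92. 115.] 52 47 1313 [ 409.5 -192.5    8. ]
[543. 200.] 33 42 762 [395.4 332.    8. ]
pink
[338. 213.] 18 17 247 [456.4  87.9  30. ]
[318. 253.] 10 19 107 [507.5  79.7  30. ]
[406.71972437  96.48442116   2.        ]
```

Four copper rings are wanted: top view (369,256), (413,255), (418,218) and (180,257). The green one at (338,285) and the white ones at (375,289) and (420,290) aren't copper, so I leave them alone. In the wrist view, the ring at (92,115) is copper, at (409.5,-192.5), so I'll take that one first.

```bash
python3 -m handwheel '[0.25,17,-39.2,0,0,0,0,0.25,17,-39.2,0,0,0,0,0.25,17,-39.2,0,0,0,0,0.25,17,-39.2,0,0,0,0,0.25,17,-39.2,0,0,0,0,0.25,0,0,0,0,0,8.1,0.25,0,0,0,0,0,8.1,0.25,0,0,0,0,0,8.1,0.25,0,0,0,0,0,8.1,0.25,0,0,0,0,0,8.1,0.25,0,0,0,0,0,8.1,0.25,0,0,0,0,0,8.1]' 10
python3 -m handwheel '[0.25,0,0,0,0,0,0,0.25,0,0,0,0,0,0]'|tail -1
python3 - <<'E'
from h import *
s=rel(409.5,-192.4,0);
p,_=snapshot('wrist');save('j_w',p)
E
```

```text
t: 18.65
tcp_pos: [408.7, -191.9, 166.2]
orientation: [-0.0, 0.383, 0.924, 0.0]
wrist_force: [-1.2, -1.2, 0.2]
width: 65.2
width: 65.2
t 18.85 tcp [ 408.8 -191.8  166.3] yang 45.41 tilt 0.0 w 65.2 J [-0.08  0.14 -0.48  0.   -0.96 -2.27] | tool shift [-9.000e-01  1.000e-01  1.663e+02]
```

View pics/j_w.png

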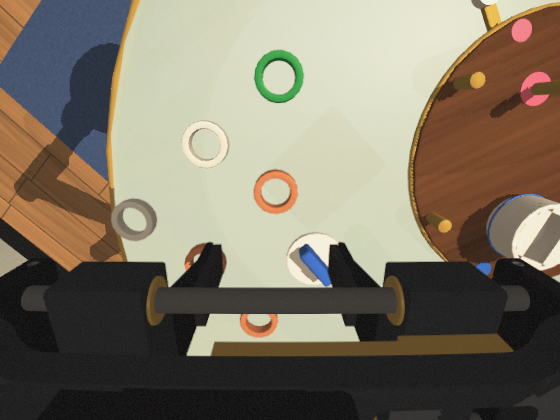

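```bash
python3 - <<'E'
from h import *
s=arm.read_state()
print(ray('wrist',[(275.5,191.5),(279,76)],8,s).round(1), proj('wrist',[[409.5,-192.4,8]],s))
E
python3 -m handwheel '[0.25,-0.9,0,35,0,0,0,0.25,0,0,35,0,0,0,0.25,0,0,35,0,0,0,0.25,0,0,30,0,0,0,0.25,0,0,18,0,0,0,0.25,0,0,11,0,0,0,0.25,0,0,0,0,0,0,0.25,0,0,0,0,0,0]' 10
python3 -c "
from h import *
s=rel(409.5,-192.4,0)
p,_=snapshot('wrist');save('k_w',p)"
```

```text
[[ 410.4 -191.5    8. ]
 [ 326.  -103.1    8. ]] [[274.39585139 191.45257031]]
t: 19.7
tcp_pos: [409.7, -192.6, 2.4]
orientation: [0.0, 0.38, 0.925, -0.0]
wrist_force: [-0.5, -0.4, 0.7]
width: 65.1
t 19.7 tcp [ 409.7 -192.6    2.4] yang 45.31 tilt 0.01 w 65.1 J [-0.08  0.4  -0.67  0.   -0.51 -2.27] | tool shift [ 0.3 -0.1  2.4]
```

View pics/k_w.png

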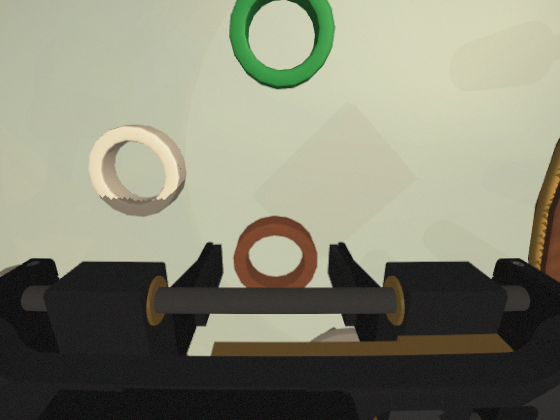

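```bash
python3 -m handwheel '[0.25,0,0,2,0,0,0,0.6,0,0,0,0,0,0,0.6,0,0,0,0,0,0,0.6,0,0,0,0,0,0,0.6,0,0,0,0,0,0,0.6,0,0,0,0,0,0]' 25
python3 -m handwheel '[0.6,0,0,-20,0,0,0,0.6,0,0,-40,0,0,0,0.6,0,0,-40,0,0,0,0.6,0,0,-40,0,0,0,0.6,0,0,0,0,0,0]' 25
python3 -c "
from h import *
s=rel(509,68)
p,_=snapshot('wrist');save('l_w',p)"
```

```text
t: 20.35
tcp_pos: [409.6, -192.5, 0.5]
orientation: [0.0, 0.381, 0.925, 0.0]
wrist_force: [-0.6, 0.4, 3.1]
width: 49.2
t: 20.85
tcp_pos: [413.1, -193.2, 145.5]
orientation: [0.006, 0.38, 0.925, 0.001]
wrist_force: [0.1, 0.5, -0.0]
width: 49.6
t 20.85 tcp [ 413.1 -193.2  145.5] yang 45.31 tilt 0.7 w 49.6 J [-0.08  0.16 -0.51  0.   -0.89 -2.27] | tool shift [115.5 253.2   0.5]
```

View pics/l_w.png

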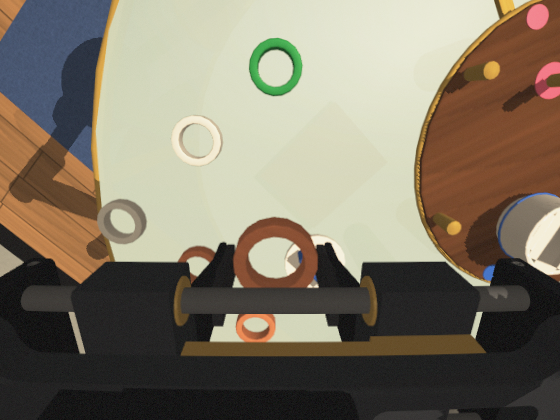

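```bash
python3 -m handwheel '[0.6,16.7,36.2,0,0,0,0,0.6,16.7,36.2,0,0,0,0,0.6,16.7,36.2,0,0,0,0,0.6,16.7,36.2,0,0,0,0,0.6,16.7,36.2,0,0,0,0,0.6,16.7,36.2,0,0,0,0,0.6,16.7,36.2,0,0,0,0,0.6,0,0,0,0,0,0,0.6,0,0,0,0,0,0]' 25 |grep -E 'tcp|width'
python3 - <<'E'
from h import *
s=rel(509,68)
p,_=snapshot('wrist');save('m_w',p)
print([(np.round(r['xyz']).tolist(),round(r['score'],2)) for r in mark_of('post','wrist')])
p,_=snapshot('scene');save('m_s',cv2.resize(p[100:300,130:370],None,fx=3,fy=3,interpolation=cv2.INTER_CUBIC))
print([(np.round(r['xyz']).tolist(),round(r['score'],2)) for r in mark_of('post','scene')])
snapshot('top');print([(np.round(r['xyz']).tolist(),round(r['score'],2)) for r in mark_of('post','top')])
E
```

```text
tcp_pos: [503.7, 70.2, 138.4]
width: 49.3
t 21.8 tcp [503.7  70.2 138.4] yang 45.31 tilt 0.23 w 49.3 J [ 0.46  0.27 -0.39 -0.   -0.92 -2.81] | tool shift [-5.3  2.2 -0. ]
[([510.0, 68.0, 32.0], 0.86)]
[([513.0, 69.0, 28.0], 0.63)]
[]
```

View pics/m_w.png

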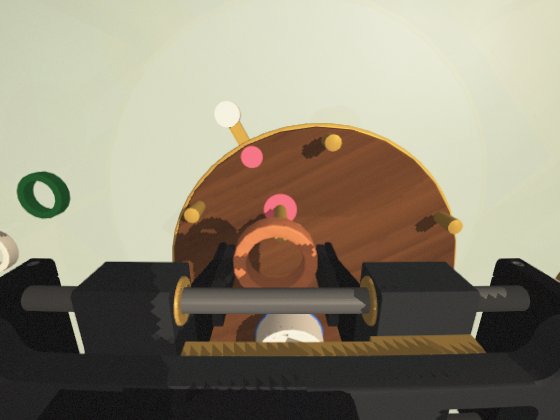

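View pics/m_s.png

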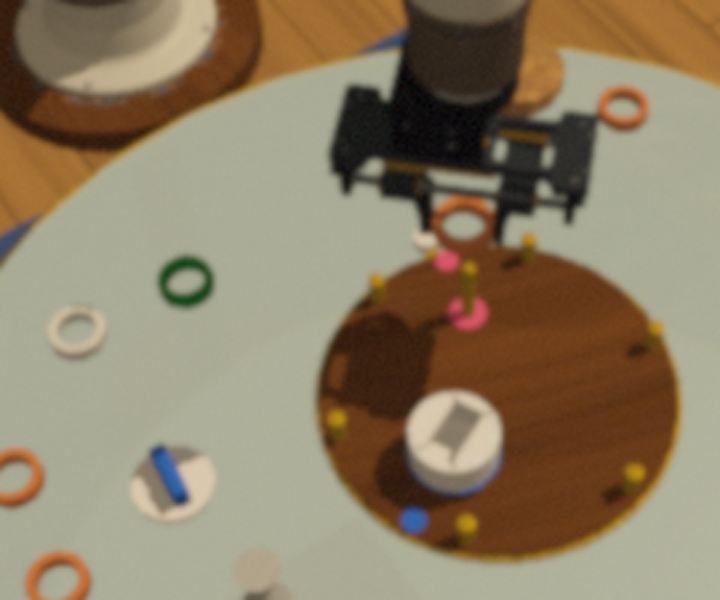

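Run:
```python
from h import *
s=arm.read_state();print(s['tcp_pos'])
print(proj('wrist',[[509,68,30],[509,68,96],[s['tcp_pos'][0],s['tcp_pos'][1],145]],s).round(1).tolist())
print(proj('scene',[[509,68,30],[509,68,96],[503.7,70.2,147]]).round(1).tolist())
p,_=snapshot('wrist');save('n_w',cv2.resize(p[130:290,190:370],None,fx=4,fy=4,interpolation=cv2.INTER_CUBIC))
```

```text
[504.42635278  68.81569464 140.14721384]
[[276.8, 206.6], [277.2, 232.2], [273.4, 257.0]]
[[285.1, 204.1], [285.3, 189.1], [284.9, 174.6]]
```

View pics/n_w.png

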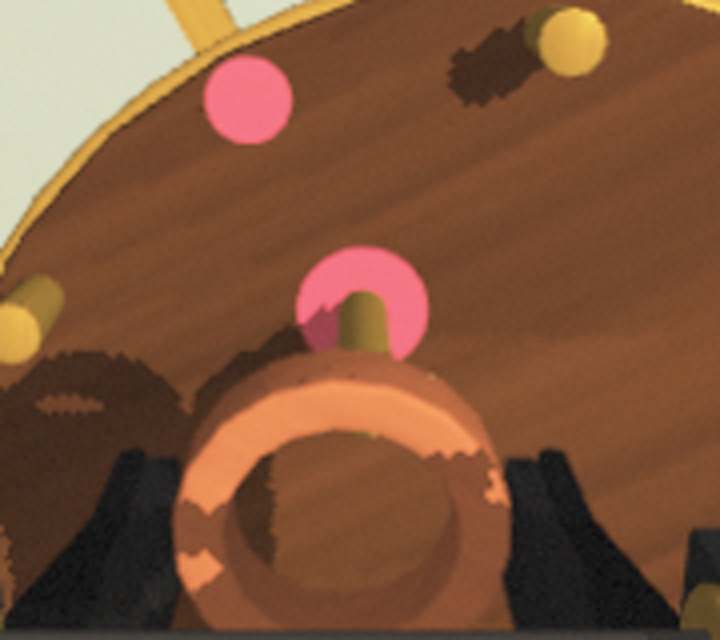

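```bash
python3 -c "
from h import *
s=rel(511,69.5,40)"; python3 -m handwheel '[0.6,-4,5.2,0,0,0,0,0.6,0,0,0,0,0,0]' 25|grep tcp; python3 -c "
from h import *
s=rel(511,69.5,40)
p,_=snapshot('wrist');save('o_w',cv2.resize(p[130:290,190:370],None,fx=4,fy=4,interpolation=cv2.INTER_CUBIC))"
```

```text
t 22.15 tcp [504.5  68.9 140.3] yang 45.16 tilt 0.0 w 49.0 J [ 0.45  0.26 -0.39 -0.   -0.92 -2.81] | tool shift [ -4.2   5.  100.3]
tcp_pos: [512.3, 70.6, 140.5]
t 22.35 tcp [512.3  70.6 140.5] yang 45.22 tilt 0.07 w 49.4 J [ 0.45  0.28 -0.37  0.   -0.93 -2.8 ] | tool shift [  0.2  -1.8 100.5]
```

View pics/o_w.png

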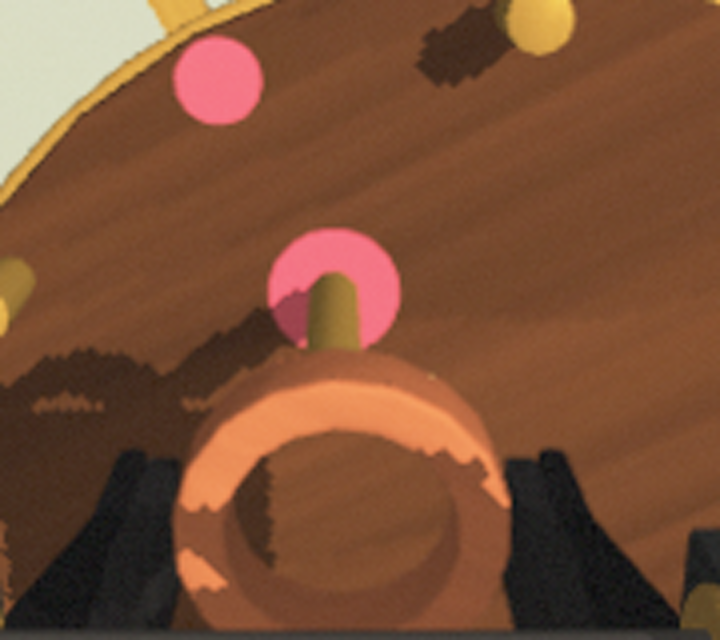

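```bash
python3 -c "
from h import *
s=rel(511,69.5,40)
print(ray('wrist',[(273.7,202.3)],30,s))"; python3 -m handwheel '[0.6,0,-1,15,0,0,0,0.6,0,0,15,0,0,0,0.6,0,0,8,0,0,0,0.6,0,0,0,0,0,0,0.6,0,0,0,0,0,0]' 25|grep tcp; python3 -c "
from h import *
s=rel(511,69.5,40)
p,_=snapshot('wrist');save('q_w',cv2.resize(p[130:290,190:370],None,fx=4,fy=4,interpolation=cv2.INTER_CUBIC))"
```

```text
t 22.4 tcp [511.8  70.5 140.3] yang 45.21 tilt 0.03 w 49.2 J [ 0.45  0.28 -0.37  0.   -0.93 -2.8 ] | tool shift [-1.000e-01 -1.400e+00  1.003e+02]
[[511.18814641  70.64963796  30.        ]]
tcp_pos: [511.0, 70.0, 102.6]
t 22.9 tcp [511.   70.  102.6] yang 45.25 tilt 0.03 w 49.2 J [ 0.45  0.32 -0.42  0.   -0.83 -2.8 ] | tool shift [-0.3 -0.3 62.6]
```

View pics/q_w.png

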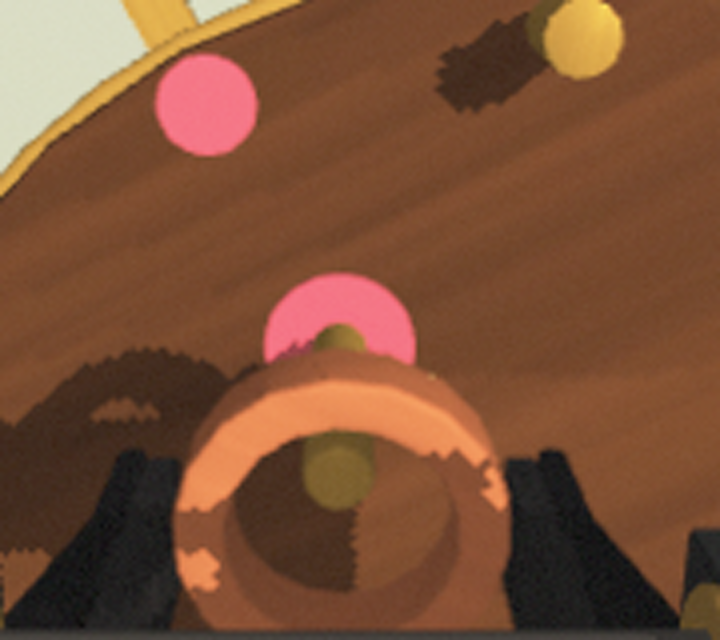

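Seen through the ring, the post's tip sits inside the hole (crop (338,472)), so I'll descend.

```bash
python3 -m handwheel '[0.6,0,0,12,0,0,0,0.6,0,0,15,0,0,0,0.6,0,0,15,0,0,0,0.6,0,0,12,0,0,0,0.6,0,0,8,0,0,0,0.6,0,0,0,0,0,0,0.6,0,0,0,0,0,0]' 25
python3 -m handwheel '[0.25,0,0,0,0,0,0,0.25,0,0,0,0,0,0,0.25,0,0,0,0,0,0,0.25,0,0,-15,0,0,0,0.25,0,0,-35,0,0,0,0.25,0,0,-40,0,0,0,0.25,0,0,-30,0,0,0,0.25,0,0,0,0,0,0]' 25
python3 -c "
from h import *
s=rel(413.5,-315)
p,_=snapshot('wrist');save('r_w',p)"
```

```text
t: 23.65
tcp_pos: [510.9, 70.0, 40.4]
orientation: [0.0, 0.381, 0.925, 0.0]
wrist_force: [-0.3, 0.1, 0.6]
width: 49.3
t: 24.45
tcp_pos: [513.6, 70.9, 165.5]
orientation: [0.004, 0.38, 0.925, 0.004]
wrist_force: [1.1, -0.2, -0.1]
width: 65.0
t 24.45 tcp [513.6  70.9 165.5] yang 45.29 tilt 0.64 w 65.0 J [ 0.45  0.25 -0.34  0.   -0.97 -2.8 ] | tool shift [-200.3 -344.7   -2.4]
```

View pics/r_w.png

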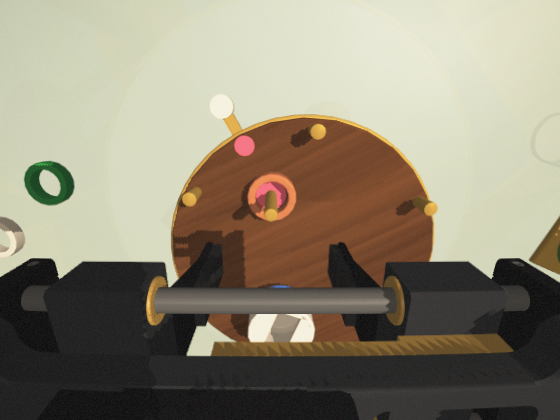

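```bash
python3 -m handwheel '[0.25,-22,-38.1,0,0,0,0,0.25,-22,-38.1,0,0,0,0,0.25,-22,-38.1,0,0,0,0,0.25,-22,-38.1,0,0,0,0,0.25,-22,-38.1,0,0,0,0,0.25,-22,-38.1,0,0,0,0,0.25,-22,-38.1,0,0,0,0,0.25,-22,-38.1,0,0,0,0,0.25,-22,-38.1,0,0,0,0,0.25,0,0,0,0,0,0,0.25,0,0,0,0,0,0,0.25,0,0,0,0,0,0]' 25 | grep -E "tcp|width"
cat >> h.py <<'E'
def copper(cam='wrist',z=8,mn=60):
    s=arm.read_state();p,_=snapshot(cam);hsv=cv2.cvtColor(p,cv2.COLOR_RGB2HSV);H,S,V=[hsv[...,i].astype(int) for i in range(3)]
    m=((H<13)&(S>110)&(V>60)).astype(np.uint8)
    n,l,st,ce=cv2.connectedComponentsWithStats(m);out=[]
    for i in range(1,n):
        x,y,w,h,a=st[i]
        if a>mn and w<120 and h<120: 
            cc=(x+w/2-.5,y+h/2-.5);print('copper',np.round(cc),w,h,a,ray(cam,[cc],z,s)[0].round(1))
    return p
E
python3 -c "
from h import *
p=copper();save('s_w',p)
s=rel(413.5,-315)"
```

```text
tcp_pos: [409.3, -312.2, 159.4]
width: 65.5
copper [274. 198.] 44 44 895 [ 414.5 -317.1    8. ]
copper [320. 264.] 24 41 484 [ 511.8 -336.6    8. ]
t 25.75 tcp [ 409.7 -312.   159.7] yang 45.31 tilt 0.07 w 65.3 J [-0.34  0.25 -0.35 -0.   -0.97 -2.02] | tool shift [-4.8  0.6 -0. ]
```

View pics/s_w.png

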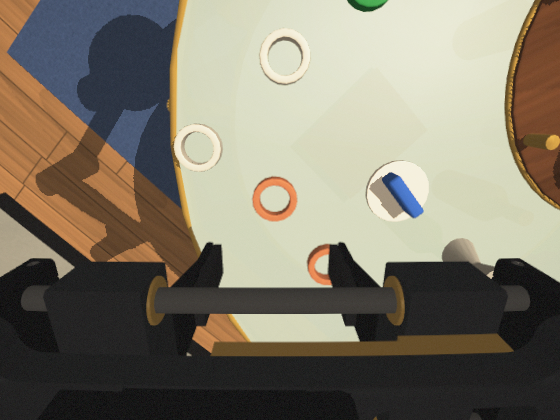

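```bash
python3 -m handwheel '[0.25,-6.6,0.2,20,0,0,0,0.25,0,0,35,0,0,0,0.25,0,0,35,0,0,0,0.25,0,0,33,0,0,0,0.25,0,0,20,0,0,0,0.25,0,0,12,0,0,0,0.25,0,0,0,0,0,0,0.25,0,0,0,0,0,0]' 25
python3 -c "
from h import *
s=rel(414.5,-316.5,0.5)
p,_=snapshot('wrist');save('t_w',p)"
```

```text
t: 26.55
tcp_pos: [415.5, -317.3, 6.0]
orientation: [0.001, 0.38, 0.925, -0.0]
wrist_force: [-0.9, 1.0, -0.0]
width: 65.3
t 26.55 tcp [ 415.5 -317.3    6. ] yang 45.32 tilt 0.08 w 65.3 J [-0.34  0.47 -0.49  0.   -0.6  -2.01] | tool shift [ 1.3 -0.2  5.5]
```

View pics/t_w.png

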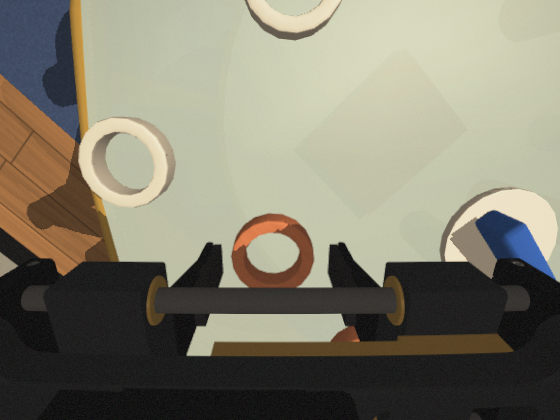

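```bash
python3 -m handwheel '[0.25,1,0,5.5,0,0,0,0.6,0,0,0,0,0,0,0.6,0,0,0,0,0,0,0.6,0,0,0,0,0,0,0.6,0,0,0,0,0,0,0.6,0,0,-20,0,0,0,0.6,0,0,-40,0,0,0,0.6,0,0,-40,0,0,0,0.6,0,0,-40,0,0,0,0.6,0,0,0,0,0,0,0.6,0,0,0,0,0,0]' 25
python3 -m handwheel '[0.6,22.6,38,0,0,0,0,0.6,22.6,38,0,0,0,0,0.6,22.6,38,0,0,0,0,0.6,22.6,38,0,0,0,0,0.6,22.6,38,0,0,0,0,0.6,22.6,38,0,0,0,0,0.6,22.6,38,0,0,0,0,0.6,22.6,38,0,0,0,0,0.6,22.6,38,0,0,0,0,0.6,0,0,0,0,0,0,0.6,0,0,0,0,0,0,0.6,0,0,0,0,0,0]' 25
python3 -c "
from h import *
s=rel(511,70)
p,_=snapshot('wrist');save('u_w',p)"
```

```text
t: 27.7
tcp_pos: [414.1, -316.7, 140.6]
orientation: [0.001, 0.381, 0.925, 0.0]
wrist_force: [-0.8, 0.8, -1.2]
width: 48.8
t: 28.9
tcp_pos: [509.1, 68.3, 138.4]
orientation: [-0.001, 0.381, 0.925, -0.001]
wrist_force: [-0.2, -0.7, -0.8]
width: 49.2
t 28.9 tcp [509.1  68.3 138.4] yang 45.19 tilt 0.19 w 49.2 J [ 0.45  0.28 -0.38 -0.   -0.92 -2.8 ] | tool shift [-0.2  2.5 -0. ]
```

View pics/u_w.png

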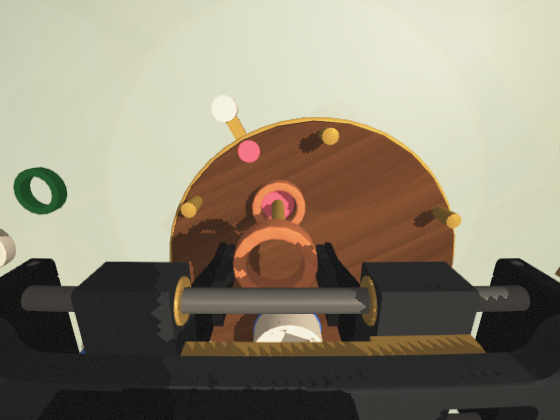

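```bash
python3 -m handwheel '[0.6,0,2,15,0,0,0,0.6,0,0,15,0,0,0,0.6,0,0,6,0,0,0,0.6,0,0,0,0,0,0,0.6,0,0,0,0,0,0]' 25|grep -E 'tcp|width'
python3 -c "
from h import *
s=rel(511,70,50)
p,_=snapshot('wrist');save('v_w',cv2.resize(p[130:290,190:370],None,fx=4,fy=4,interpolation=cv2.INTER_CUBIC))"
```

```text
tcp_pos: [511.9, 70.2, 104.2]
width: 49.1
t 29.45 tcp [511.9  70.2 104.2] yang 45.2 tilt 0.03 w 49.1 J [ 0.45  0.32 -0.41  0.   -0.84 -2.8 ] | tool shift [ 0.5 -0.8 54.2]
```

View pics/v_w.png

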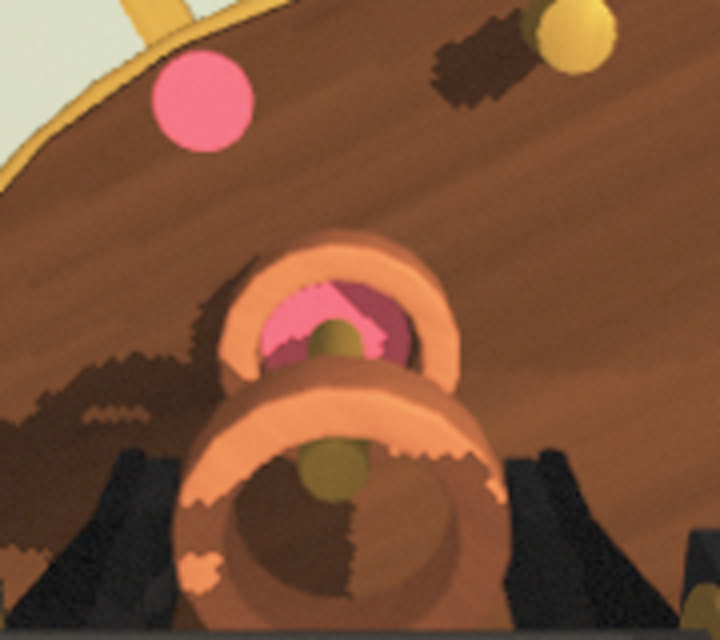

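```bash
python3 -m handwheel '[0.6,0.5,-0.8,12,0,0,0,0.6,0,0,15,0,0,0,0.6,0,0,15,0,0,0,0.6,0,0,10,0,0,0,0.6,0,0,0,0,0,0,0.6,0,0,0,0,0,0]' 25
python3 -m handwheel '[0.25,0,0,0,0,0,0,0.25,0,0,0,0,0,0,0.25,0,0,0,0,0,0,0.25,0,0,-15,0,0,0,0.25,0,0,-35,0,0,0,0.25,0,0,-40,0,0,0,0.25,0,0,-20,0,0,0,0.25,0,0,0,0,0,0,0.25,0,0,0,0,0,0]' 25
python3 -c "
from h import *
s=rel(518,-331)
p,_=snapshot('wrist');save('w_w',p)"
```

```text
t: 30.1
tcp_pos: [511.2, 70.6, 52.3]
orientation: [0.0, 0.381, 0.925, 0.0]
wrist_force: [-0.5, 0.2, 0.3]
width: 49.2
t: 31.0
tcp_pos: [510.4, 70.5, 161.9]
orientation: [0.0, 0.381, 0.925, 0.0]
wrist_force: [-0.3, 0.0, 0.2]
width: 65.4
t 31.0 tcp [510.4  70.5 161.9] yang 45.22 tilt 0.05 w 65.4 J [ 0.45  0.25 -0.34 -0.   -0.98 -2.8 ] | tool shift [-288.2 -279.7   -0.3]
```

View pics/w_w.png

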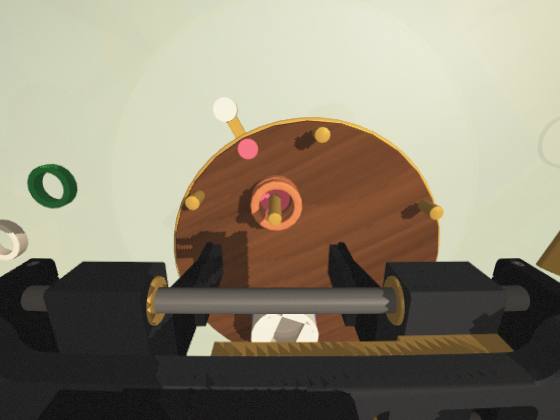

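```bash
python3 -m handwheel '[0.25,-32,-31.1,0,0,0,0,0.25,-32,-31.1,0,0,0,0,0.25,-32,-31.1,0,0,0,0,0.25,-32,-31.1,0,0,0,0,0.25,-32,-31.1,0,0,0,0,0.25,-32,-31.1,0,0,0,0,0.25,-32,-31.1,0,0,0,0,0.25,-32,-31.1,0,0,0,0,0.25,-32,-31.1,0,0,0,0,0.25,0,0,0,0,0,0,0.25,0,0,0,0,0,0,0.25,0,0,0,0,0,0]' 25 | grep -E "tcp|width"
python3 -c "
from h import *
p=copper();save('x_w',p)
s=rel(518,-331)"
```

```text
tcp_pos: [517.6, -330.1, 160.5]
width: 65.1
copper [549. 117.] 21 33 278 [666.4 -59.7   8. ]
copper [275. 192.] 45 44 891 [ 518.2 -329.7    8. ]
t 32.3 tcp [ 517.9 -329.8  161. ] yang 45.32 tilt 0.1 w 65.3 J [-0.3   0.41 -0.1  -0.   -1.06 -2.05] | tool shift [-0.9 -0.8 -0. ]
```

View pics/x_w.png

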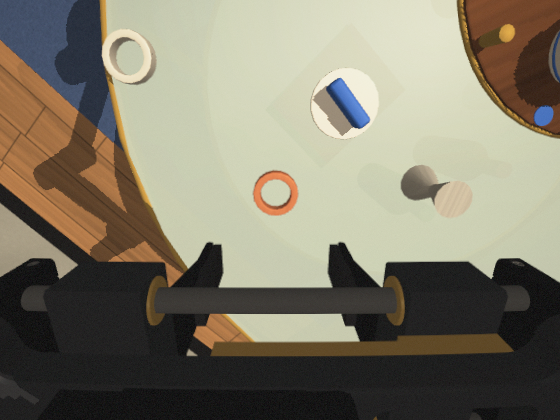

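```bash
python3 -m handwheel '[0.25,0,0,20,0,0,0,0.25,0,0,35,0,0,0,0.25,0,0,35,0,0,0,0.25,0,0,35,0,0,0,0.25,0,0,22,0,0,0,0.25,0,0,10,0,0,0,0.25,0,0,0,0,0,0,0.25,0,0,0,0,0,0]' 25
python3 -c "
from h import *
s=rel(518.2,-329.9,0.5)
p,_=snapshot('wrist');save('y_w',p)"
```

```text
t: 33.1
tcp_pos: [519.3, -330.9, 6.0]
orientation: [0.001, 0.38, 0.925, -0.0]
wrist_force: [0.1, 1.1, 0.8]
width: 65.1
t 33.1 tcp [ 519.3 -330.9    6. ] yang 45.32 tilt 0.12 w 65.1 J [-0.3   0.59 -0.25  0.   -0.73 -2.05] | tool shift [ 1.5 -0.1  5.5]
```

View pics/y_w.png

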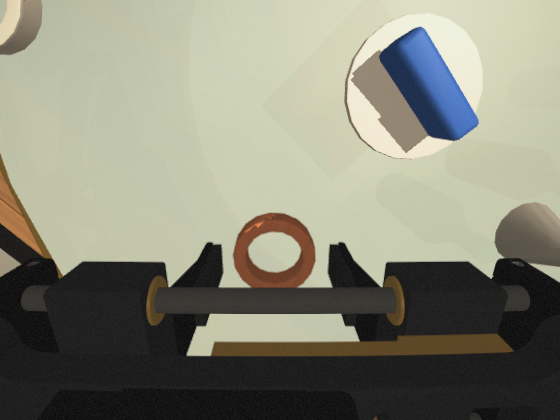

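```bash
python3 -m handwheel '[0.25,0.5,0,5.5,0,0,0,0.6,0,0,0,0,0,0,0.6,0,0,0,0,0,0,0.6,0,0,0,0,0,0,0.6,0,0,0,0,0,0,0.6,0,0,-20,0,0,0,0.6,0,0,-40,0,0,0,0.6,0,0,-40,0,0,0,0.6,0,0,-40,0,0,0,0.6,0,0,0,0,0,0,0.6,0,0,0,0,0,0]' 25
python3 -m handwheel '[0.6,31.8,31,0,0,0,0,0.6,31.8,31,0,0,0,0,0.6,31.8,31,0,0,0,0,0.6,31.8,31,0,0,0,0,0.6,31.8,31,0,0,0,0,0.6,31.8,31,0,0,0,0,0.6,31.8,31,0,0,0,0,0.6,31.8,31,0,0,0,0,0.6,31.8,31,0,0,0,0,0.6,0,0,0,0,0,0,0.6,0,0,0,0,0,0,0.6,0,0,0,0,0,0]' 25
python3 -c "
from h import *
s=rel(511,70)
p,_=snapshot('wrist');save('z_w',p)"
```

```text
t: 34.25
tcp_pos: [518.0, -330.6, 140.2]
orientation: [0.001, 0.381, 0.925, 0.0]
wrist_force: [-0.6, -0.6, -1.4]
width: 48.5
t: 35.45
tcp_pos: [510.1, 68.0, 138.1]
orientation: [-0.001, 0.381, 0.925, -0.001]
wrist_force: [-0.8, -0.7, -0.3]
width: 48.7
t 35.45 tcp [510.1  68.  138.1] yang 45.19 tilt 0.17 w 48.7 J [ 0.45  0.28 -0.37 -0.   -0.92 -2.8 ] | tool shift [ 0.8  2.  -0. ]
```

View pics/z_w.png

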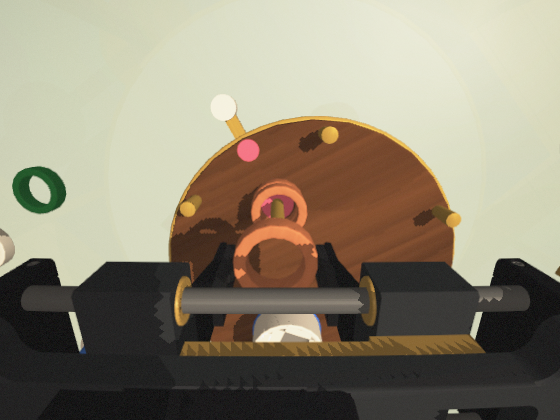

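Three rings handled: two are on the post and the third is in the jaws (275,255). I'll lower it until the post tip shows in the hole.

```bash
python3 -m handwheel '[0.6,0.4,1.6,15,0,0,0,0.6,0,0,15,0,0,0,0.6,0,0,6,0,0,0,0.6,0,0,0,0,0,0,0.6,0,0,0,0,0,0]' 25|grep -E 'tcp|width'
python3 -c "
from h import *
s=rel(511,70,67)
p,_=snapshot('wrist');save('aa_w',cv2.resize(p[130:290,190:370],None,fx=4,fy=4,interpolation=cv2.INTER_CUBIC))"
```

```text
tcp_pos: [512.2, 69.8, 103.6]
width: 48.5
t 36.0 tcp [512.2  69.8 103.6] yang 45.19 tilt 0.03 w 48.5 J [ 0.45  0.32 -0.41  0.   -0.84 -2.8 ] | tool shift [ 1.  -0.7 36.6]
```

View pics/aa_w.png

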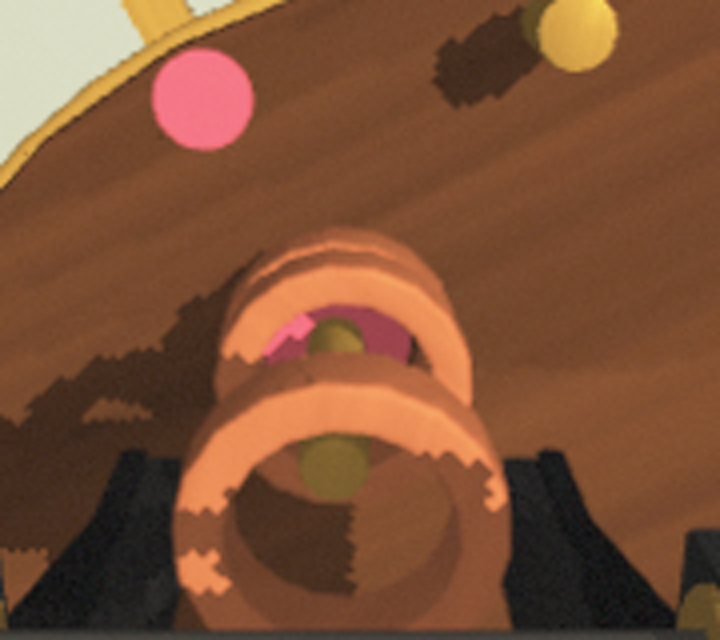

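```bash
python3 -m handwheel '[0.6,1,-0.7,12,0,0,0,0.6,0,0,14,0,0,0,0.6,0,0,10,0,0,0,0.6,0,0,0,0,0,0,0.6,0,0,0,0,0,0]' 25
python3 -m handwheel '[0.25,0,0,0,0,0,0,0.25,0,0,0,0,0,0,0.25,0,0,0,0,0,0,0.25,0,0,-15,0,0,0,0.25,0,0,-35,0,0,0,0.25,0,0,-40,0,0,0,0.25,0,0,-10,0,0,0,0.25,0,0,0,0,0,0,0.25,0,0,0,0,0,0]' 25
python3 -c "
from h import *
s=rel(393,334)
p,_=snapshot('wrist');save('ab_w',p)
print('top');copper('top',8,20)
"
```

```text
t: 36.55
tcp_pos: [511.1, 70.6, 67.6]
orientation: [0.0, 0.381, 0.925, 0.0]
wrist_force: [0.5, 0.5, -0.3]
width: 48.8
t: 37.45
tcp_pos: [509.8, 70.4, 166.4]
orientation: [-0.001, 0.381, 0.925, -0.0]
wrist_force: [0.2, -0.5, -0.7]
width: 65.1
t 37.45 tcp [509.8  70.4 166.4] yang 45.21 tilt 0.09 w 65.1 J [ 0.45  0.25 -0.34 -0.   -0.99 -2.8 ] | tool shift [2.686e+02 1.048e+02 2.000e-01]
top
copper [268.  93.] 12 11 63 [873.7 101.6   8. ]
copper [288. 177.] 98 75 2354 [626.6  37.4   8. ]
copper [238. 181.] 8 9 32 [611.8 179.3   8. ]
copper [324. 222.] 11 11 53 [501.  -65.5   8. ]
copper [266. 234.] 24 16 162 [464.7  98.1   8. ]
copper [312. 232.] 13 11 41 [472.1 -32.3   8. ]
copper [302. 367.] 84 41 1236 [ 97.6 -11.3   8. ]
```

View pics/ab_w.png

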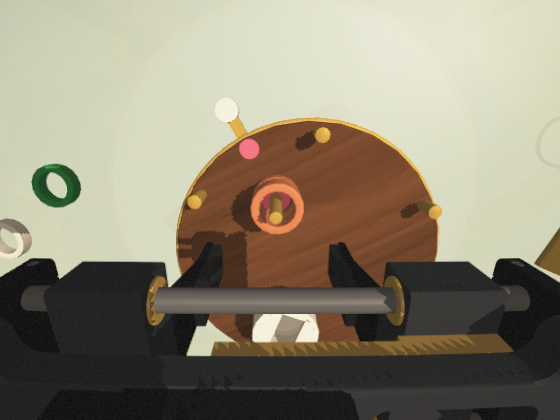

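```bash
python3 -m handwheel '[0.25,0,0,0,0,0,-8.2,0.25,0,0,0,0,0,-8.2,0.25,0,0,0,0,0,-8.2,0.25,0,0,0,0,0,-8.2,0.25,0,0,0,0,0,-8.2,0.25,0,0,0,0,0,-8.2,0.25,0,0,0,0,0,-8.2,0.25,0,0,0,0,0,-8.2,0.25,0,0,0,0,0,-8.2,0.25,0,0,0,0,0,-8.2,0.25,0,0,0,0,0,-8.2,0.25,0,0,0,0,0,0]' 25|grep tcp
python3 -c "
from h import *
s=rel(393,334)
p=copper();save('ac_w',p)
"
```

```text
tcp_pos: [510.0, 70.3, 165.8]
t 38.75 tcp [510.   70.3 165.8] yang 135.42 tilt 0.18 w 65.1 J [ 0.45  0.25 -0.34 -0.   -0.99 -1.23] | tool shift [-105.7  268.4    0. ]
copper [ 85. 206.] 15 30 230 [681.9 -75.6   8. ]
copper [485. 264.] 25 16 224 [388.1 324.6   8. ]
copper [244. 326.] 104 24 1557 [670.  172.8   8. ]
```

View pics/ac_w.png

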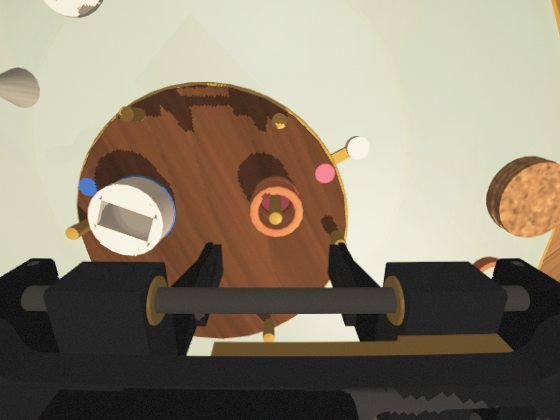

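```bash
python3 -m handwheel '[0.25,-15.1,38.3,0,0,0,0,0.25,-15.1,38.3,0,0,0,0,0.25,-15.1,38.3,0,0,0,0,0.25,-15.1,38.3,0,0,0,0,0.25,-15.1,38.3,0,0,0,0,0.25,-15.1,38.3,0,0,0,0,0.25,-15.1,38.3,0,0,0,0,0.25,0,0,0,0,0,0,0.25,0,0,0,0,0,0,0.25,0,0,0,0,0,0]' 25|grep tcp
python3 -c "
from h import *
s=rel(393,334)
p=copper();save('ad_w',p)
"
```

```text
tcp_pos: [393.7, 333.2, 166.7]
t 39.8 tcp [393.7 333.2 166.7] yang 135.33 tilt 0.08 w 65.4 J [ 1.02  0.25 -0.33 -0.   -0.99 -1.8 ] | tool shift [-0.1  1.1 -0. ]
copper [281. 194.] 43 42 582 [392.7 340.3   8. ]
```

View pics/ad_w.png

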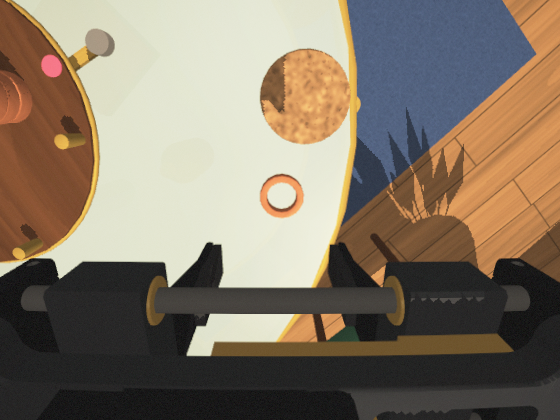

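```bash
python3 -m handwheel '[0.25,-3,5.5,20,0,0,0,0.25,0,0,35,0,0,0,0.25,0,0,35,0,0,0,0.25,0,0,35,0,0,0,0.25,0,0,23,0,0,0,0.25,0,0,12,0,0,0,0.25,0,0,0,0,0,0,0.25,0,0,0,0,0,0]' 25
python3 -c "
from h import *
s=rel(392,338.5,0.5)
p,_=snapshot('wrist');save('ae_w',p)"
```

```text
t: 40.65
tcp_pos: [392.8, 340.2, 8.1]
orientation: [0.001, -0.386, 0.923, 0.0]
wrist_force: [0.2, -0.2, 0.2]
width: 65.0
t 40.65 tcp [392.8 340.2   8.1] yang 135.41 tilt 0.09 w 65.0 J [ 1.03  0.47 -0.5   0.   -0.6  -1.81] | tool shift [ 1.8 -0.7  7.6]
```

View pics/ae_w.png

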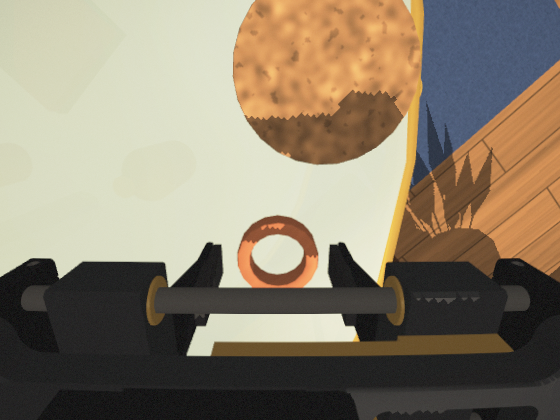

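```bash
python3 -m handwheel '[0.25,0.5,1,4,0,0,0,0.25,0,0,3.5,0,0,0,0.6,0,0,0,0,0,0,0.6,0,0,0,0,0,0,0.6,0,0,0,0,0,0,0.6,0,0,0,0,0,0,0.6,0,0,-20,0,0,0,0.6,0,0,-40,0,0,0,0.6,0,0,-40,0,0,0,0.6,0,0,-40,0,0,0,0.6,0,0,0,0,0,0,0.6,0,0,0,0,0,0]' 25
python3 -m handwheel '[0.6,15.5,-39.1,0,0,0,0,0.6,15.5,-39.1,0,0,0,0,0.6,15.5,-39.1,0,0,0,0,0.6,15.5,-39.1,0,0,0,0,0.6,15.5,-39.1,0,0,0,0,0.6,15.5,-39.1,0,0,0,0,0.6,15.5,-39.1,0,0,0,0,0.6,0,0,0,0,0,0,0.6,0,0,0,0,0,0]' 25
python3 -c "
from h import *
s=rel(511,70.3)
p,_=snapshot('wrist');save('af_w',p)"
```

```text
t: 41.9
tcp_pos: [390.9, 340.6, 140.6]
orientation: [0.001, -0.386, 0.922, 0.001]
wrist_force: [0.3, -0.6, -0.5]
width: 49.8
t: 42.8
tcp_pos: [508.9, 69.6, 137.9]
orientation: [-0.002, -0.385, 0.923, 0.0]
wrist_force: [-0.5, -0.1, -1.4]
width: 49.7
t 42.8 tcp [508.9  69.6 137.9] yang 135.28 tilt 0.23 w 49.7 J [ 0.45  0.28 -0.38 -0.   -0.92 -1.23] | tool shift [-2. -1. -0.]
```

View pics/af_w.png

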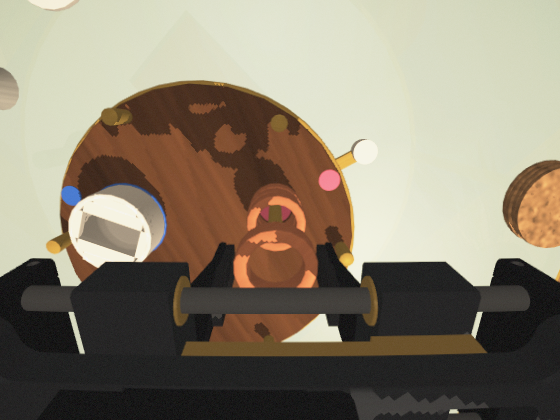

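```bash
python3 -m handwheel '[0.6,-2,-0.8,15,0,0,0,0.6,0,0,15,0,0,0,0.6,0,0,6,0,0,0,0.6,0,0,0,0,0,0,0.6,0,0,0,0,0,0]' 25|grep -E 'tcp|width'
python3 -c "
from h import *
s=rel(511,70.3,79)
p,_=snapshot('wrist');save('ag_w',cv2.resize(p[130:290,190:370],None,fx=4,fy=4,interpolation=cv2.INTER_CUBIC))"
```

```text
tcp_pos: [511.9, 72.5, 104.0]
width: 49.6
t 43.35 tcp [511.9  72.5 104. ] yang 135.52 tilt 0.02 w 49.6 J [ 0.46  0.32 -0.41  0.   -0.84 -1.23] | tool shift [ 2.2 -0.9 25. ]
```

View pics/ag_w.png

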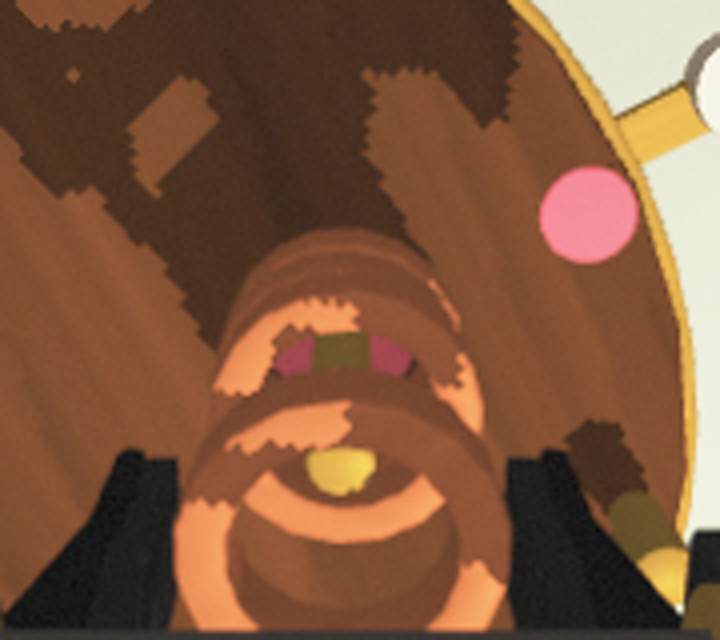

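```bash
python3 -m handwheel '[0.6,2.2,-0.9,2,0,0,0,0.6,0,0,8,0,0,0,0.6,0,0,8,0,0,0,0.6,0,0,6,0,0,0,0.6,0,0,0,0,0,0,0.6,0,0,0,0,0,0]' 25
python3 -m handwheel '[0.25,0,0,0,0,0,0,0.25,0,0,0,0,0,0,0.25,0,0,0,0,0,0,0.25,0,0,-15,0,0,0,0.25,0,0,-25,0,0,0,0.25,0,0,-40,0,0,0,0.25,0,0,-10,0,0,0,0.25,0,0,0,0,0,0,0.25,0,0,0,0,0,0]' 25
python3 -c "
from h import *
s=rel(393,334)
p,_=snapshot('wrist');save('ah_w',p)
p,_=snapshot('scene');save('ah_s',cv2.resize(p[100:300,80:380],None,fx=2.6,fy=2.6,interpolation=cv2.INTER_CUBIC))
"
```

```text
t: 44.0
tcp_pos: [510.9, 69.6, 79.5]
orientation: [-0.0, -0.386, 0.922, -0.0]
wrist_force: [-0.1, -0.1, -1.3]
width: 49.4
t: 44.9
tcp_pos: [510.1, 69.5, 169.0]
orientation: [-0.001, -0.386, 0.922, 0.0]
wrist_force: [-0.6, 0.5, 0.0]
width: 65.4
t 44.9 tcp [510.1  69.5 169. ] yang 135.42 tilt 0.08 w 65.4 J [ 0.45  0.24 -0.33 -0.   -1.   -1.23] | tool shift [-1.062e+02  2.691e+02  2.000e-01]
```

View pics/ah_w.png

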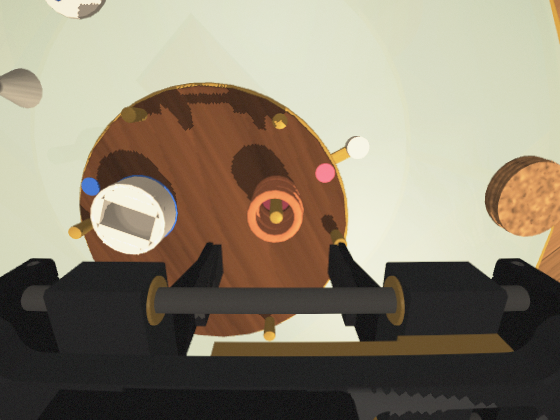

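View pics/ah_s.png

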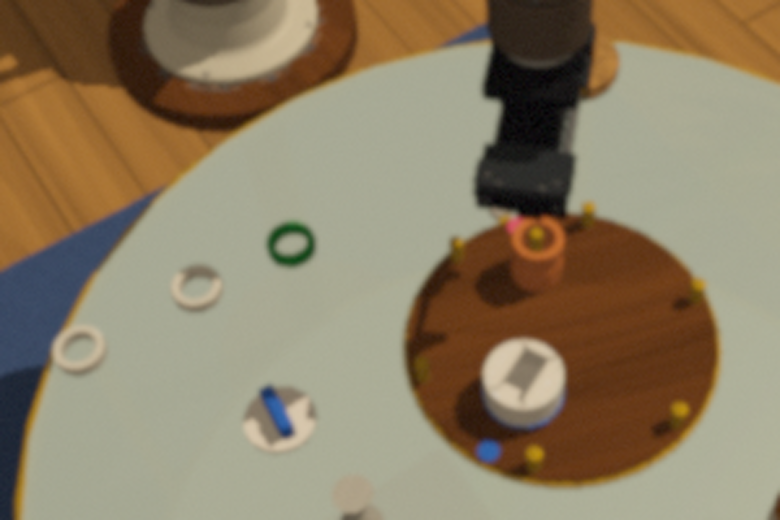

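```bash
python3 -m handwheel '[0.77,-4.7,-34.7,0,0,0,0,0.77,-4.7,-34.7,0,0,0,0,0.77,-4.7,-34.7,0,0,0,0,0.77,-4.7,-34.7,0,0,0,0,0.77,-4.7,-34.7,0,0,0,0,0.77,-4.7,-34.7,0,0,0,0,0.77,0,0,0,0,0,0]' 10|grep tcp
python3 -m handwheel '[0.77,0,0,0,0,0,-7.9,0.77,0,0,0,0,0,-7.9,0.77,0,0,0,0,0,-7.9,0.77,0,0,0,0,0,-7.9,0.77,0,0,0,0,0,-7.9,0.77,0,0,0,0,0,-7.9,0.77,0,0,0,0,0,-7.9,0.77,0,0,0,0,0,-7.9,0.77,0,0,0,0,0,-7.9,0.77,0,0,0,0,0,-7.9,0.77,0,0,0,0,0,-7.9,0.77,0,0,0,0,0,0]' 10|grep tcp
python3 - <<'E'
from h import *
s=rel(678,-56)
p,_=snapshot('wrist');save('ai_w',p)
for n in ['knob0','blue_mark']: print([(np.round(r['xyz']).tolist(),round(r['score'],2)) for r in mark_of(n,'wrist')])
snapshot('scene')
for n in ['knob0','blue_mark','rose_mark']: print([(np.round(r['xyz']).tolist(),round(r['score'],2)) for r in mark_of(n,'scene')])
E
```

```text
tcp_pos: [680.6, -59.0, 166.2]
tcp_pos: [678.0, -55.8, 168.3]
t 46.9 tcp [678.  -55.8 168.3] yang -137.65 tilt 0.16 w 20.0 J [ 0.15  0.51  0.09 -0.   -1.15  0.58] | tool shift [ 0.1  0.1 -0. ]
[([548.0, -87.0, 61.0], 0.74), ([679.0, -54.0, 59.0], 0.55), ([616.0, -20.0, 27.0], 0.37)]
[([643.0, -73.0, 32.0], 0.87), ([499.0, -215.0, 0.0], 0.3), ([614.0, -20.0, 77.0], 0.17)]
[([624.0, 178.0, 59.0], 0.93), ([680.0, -55.0, 62.0], 0.91), ([720.0, 73.0, 59.0], 0.73), ([492.0, 149.0, 61.0], 0.61), ([544.0, -85.0, 62.0], 0.59), ([456.0, 15.0, 58.0], 0.58)]
[([647.0, -75.0, 31.0], 0.83)]
[]
```

View pics/ai_w.png

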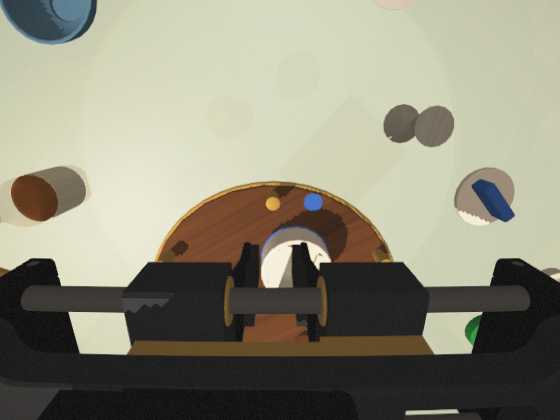

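```bash
python3 -m handwheel '[0.77,-0.3,-1,20,0,0,0,0.77,0,0,30,0,0,0,0.77,0,0,30,0,0,0,0.77,0,0,25,0,0,0,0.77,0,0,15,0,0,0,0.77,0,0,11,0,0,0,0.77,0,0,0,0,0,0,0.77,0,0,0,0,0,0]' 10
python3 - <<'E'
from h import *
s=rel(679,-55)
p,_=snapshot('wrist');save('aj_w',p)
E
python3 -m handwheel '[0.77,-0.34,9.63,0,0,0,4,0.77,-0.34,9.63,0,0,0,4,0.77,-0.34,9.63,0,0,0,4,0.77,-0.34,9.63,0,0,0,4,0.77,-0.34,9.63,0,0,0,4,0.77,-0.34,9.63,0,0,0,4,0.77,-0.34,9.63,0,0,0,4,0.77,-0.34,9.63,0,0,0,4,0.77,-0.34,9.63,0,0,0,4,0.77,-0.34,9.63,0,0,0,4,0.77,-0.34,9.63,0,0,0,4,0.77,0,0,0,0,0,0]' 10
python3 - <<'E'
from h import *
s=rel(679,-55)
v=np.array(s['tcp_pos'][:2])-[585,45];print(np.hypot(*v),np.degrees(np.arctan2(v[1],v[0]))%360)
p,_=snapshot('scene')
for n in ['blue_mark']: print([(np.round(r['xyz']).tolist(),round(r['score'],2)) for r in mark_of(n,'scene')])
save('ak_s',cv2.resize(p[100:300,180:380],None,fx=3,fy=3,interpolation=cv2.INTER_CUBIC))
E
```

```text
t: 48.05
tcp_pos: [680.4, -55.5, 39.8]
orientation: [-0.0, 0.915, -0.404, 0.001]
wrist_force: [-0.1, -0.5, 0.1]
width: 20.2
t 48.05 tcp [680.4 -55.5  39.8] yang -137.65 tilt 0.11 w 20.2 J [ 0.16  0.64 -0.05  0.   -0.89  0.58] | tool shift [-1.3  0.7 -0. ]
t: 49.3
tcp_pos: [583.9, -91.6, 40.8]
orientation: [0.002, -0.697, 0.717, -0.002]
wrist_force: [0.9, -0.2, 0.5]
width: 20.2
t 49.3 tcp [583.9 -91.6  40.8] yang 178.35 tilt 0.27 w 20.2 J [ 0.12  0.51 -0.3   0.   -0.76 -0.15] | tool shift [-39.3 -94.    0.5]
136.56492768536862 269.5290221760312
[([709.0, -23.0, 61.0], 0.49), ([515.0, 166.0, 30.0], 0.37)]
```

View pics/aj_w.png

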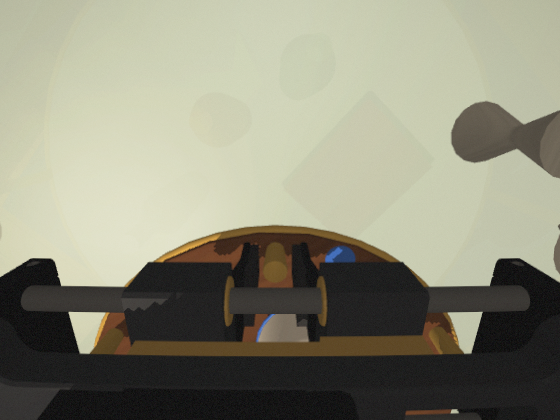

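View pics/ak_s.png

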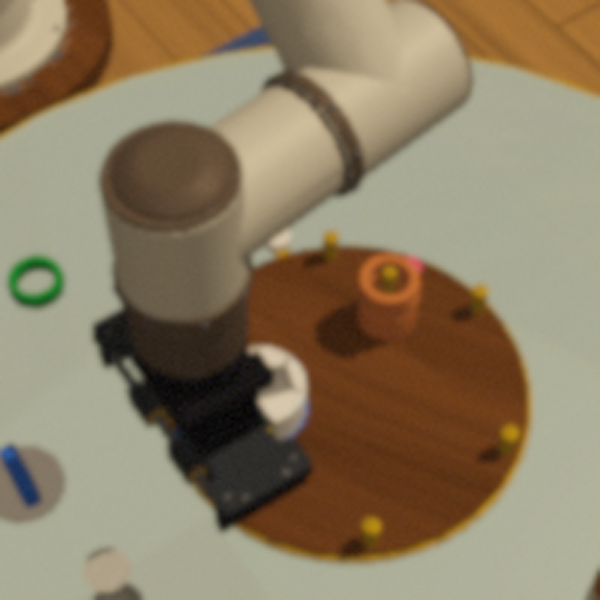

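```bash
python3 -m handwheel '[0.77,-0.34,9.63,0,0,0,4,0.77,-0.34,9.63,0,0,0,4,0.77,-0.34,9.63,0,0,0,4,0.77,-0.34,9.63,0,0,0,4,0.77,-0.34,9.63,0,0,0,4,0.77,-0.34,9.63,0,0,0,4,0.77,-0.34,9.63,0,0,0,4,0.77,-0.34,9.63,0,0,0,4,0.77,-0.34,9.63,0,0,0,4,0.77,-0.34,9.63,0,0,0,4,0.77,-0.34,9.63,0,0,0,4,0.77,-0.34,9.63,0,0,0,4]' 10
python3 -m handwheel '[0.77,-0.34,9.63,0,0,0,4,0.77,-0.34,9.63,0,0,0,4,0.77,-0.34,9.63,0,0,0,4,0.77,-0.34,9.63,0,0,0,4,0.77,-0.34,9.63,0,0,0,4,0.77,-0.34,9.63,0,0,0,4,0.77,-0.34,9.63,0,0,0,4,0.77,0,0,0,0,0,0,0.77,0,0,0,0,0,0]' 10
python3 - <<'E'
from h import *
s=rel(679,-55)
v=np.array(s['tcp_pos'][:2])-[585,45];print(np.hypot(*v),np.degrees(np.arctan2(v[1],v[0]))%360)
p,_=snapshot('scene')
for n in ['blue_mark','knob0']: print([(np.round(r['xyz']).tolist(),round(r['score'],2)) for r in mark_of(n,'scene')])
save('al_s',cv2.resize(p[100:300,180:380],None,fx=3,fy=3,interpolation=cv2.INTER_CUBIC))
E
```

```text
t: 50.6
tcp_pos: [482.5, -43.1, 40.0]
orientation: [0.001, -0.344, 0.939, -0.001]
wrist_force: [1.4, -4.6, 3.4]
width: 20.0
t: 51.5
tcp_pos: [451.8, 17.4, 38.9]
orientation: [-0.0, -0.109, 0.994, 0.0]
wrist_force: [0.2, -0.5, -0.4]
width: 20.1
t 51.5 tcp [451.8  17.4  38.9] yang 102.47 tilt 0.01 w 20.1 J [ 0.4   0.33 -0.63 -0.   -0.61 -1.75] | tool shift [-206.2 -119.7   -0. ]
136.04297758278838 191.72528290098262
[([450.0, 61.0, 33.0], 0.88), ([650.0, 102.0, 37.0], 0.48), ([455.0, 19.0, 58.0], 0.2)]
[([453.0, 15.0, 60.0], 0.89), ([678.0, -53.0, 58.0], 0.74), ([491.0, 149.0, 60.0], 0.72), ([645.0, 101.0, 84.0], 0.68), ([546.0, -85.0, 61.0], 0.67), ([720.0, 76.0, 60.0], 0.65), ([627.0, 177.0, 58.0], 0.62)]
```

View pics/al_s.png

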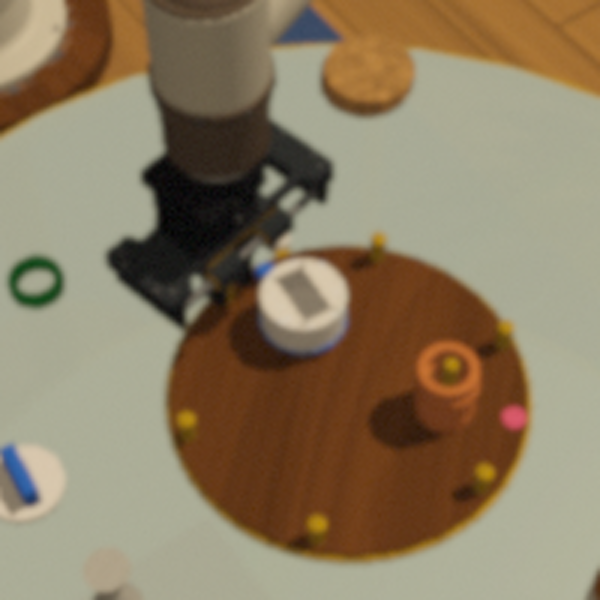

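```bash
python3 -m handwheel '[0.77,-0.34,9.63,0,0,0,4,0.77,-0.34,9.63,0,0,0,4,0.77,-0.1,4.3,0,0,0,1.8,0.77,0,0,0,0,0,0,0.77,0,0,0,0,0,0,0.77,0,-2,0,0,0,0,0.77,0,0,-25,0,0,0,0.77,0,0,-25,0,0,0,0.77,0,0,-40,0,0,0,0.77,0,0,-40,0,0,0,0.77,0,0,0,0,0,0,0.77,0,0,0,0,0,0]' 10
python3 - <<'E'
from h import *
s=rel(500,-214)
p,_=snapshot('wrist');save('am_w',p)
for n in ['blue_mark','front_mark','pot_slot','sugar_pot']: print([(np.round(r['xyz']).tolist(),round(r['score'],2)) for r in mark_of(n,'wrist')])
p,_=snapshot('scene')
for n in ['blue_mark','front_mark','pot_slot','sugar_pot','cap_grip','cap_foot']: print(n,[(np.round(r['xyz']).tolist(),round(r['score'],2)) for r in mark_of(n,'scene')])
E
```

```text
t: 52.85
tcp_pos: [448.9, 38.5, 169.5]
orientation: [0.001, -0.022, 1.0, 0.001]
wrist_force: [-0.2, 0.1, -0.8]
width: 20.5
t 52.85 tcp [448.9  38.5 169.5] yang 92.52 tilt 0.14 w 20.5 J [ 0.45  0.13 -0.48 -0.   -0.96 -1.97] | tool shift [ -39.9 -254.5   -0.3]
[([452.0, 84.0, 32.0], 0.96)]
[([455.0, 84.0, 30.0], 0.63)]
[([511.0, 69.0, 76.0], 0.71), ([494.0, -215.0, 32.0], 0.53)]
[([509.0, 67.0, 30.0], 0.89)]
blue_mark [([454.0, 84.0, 34.0], 0.94), ([451.0, 84.0, 28.0], 0.24)]
front_mark [([454.0, 87.0, 32.0], 0.97)]
pot_slot [([511.0, 68.0, 73.0], 0.93)]
sugar_pot [([511.0, 62.0, 28.0], 0.96), ([656.0, 90.0, 84.0], 0.73), ([514.0, 62.0, 77.0], 0.47)]
cap_grip [([498.0, -218.0, 36.0], 0.82)]
cap_foot [([502.0, -216.0, -1.0], 0.94)]
```

View pics/am_w.png

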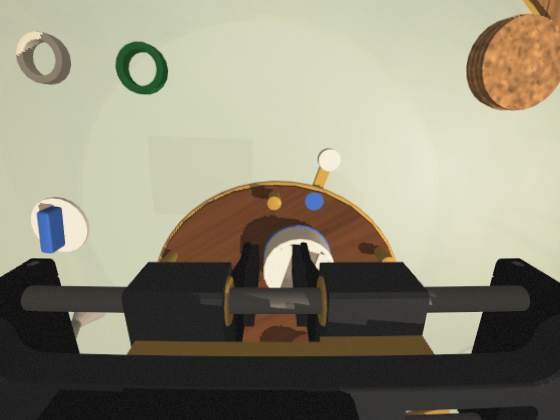

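```bash
python3 -m handwheel '[0.43,-5.7,-36.3,0,0,0,0,0.43,-5.7,-36.3,0,0,0,0,0.43,-5.7,-36.3,0,0,0,0,0.43,-5.7,-36.3,0,0,0,0,0.43,-5.7,-36.3,0,0,0,0,0.43,-5.7,-36.3,0,0,0,0,0.43,-5.7,-36.3,0,0,0,0,0.43,0,0,0,0,0,0,0.43,0,0,0,0,0,0,0.43,0,0,0,0,0,0]' 10|grep tcp
cat >> h.py <<'E'
def handle(z=44,cam='wrist'):
    s=arm.read_state();p,_=snapshot(cam);hsv=cv2.cvtColor(p,cv2.COLOR_RGB2HSV);H,S,V=[hsv[...,i].astype(int) for i in range(3)]
    m=((H>100)&(H<125)&(S>120)&(V>60)).astype(np.uint8)
    n,l,st,ce=cv2.connectedComponentsWithStats(m)
    for i in range(1,n):
        if st[i,4]<80: continue
        ys,xs=np.nonzero(l==i)
        r=cv2.minAreaRect(np.c_[xs,ys].astype(np.float32));b=cv2.boxPoints(r)
        W=ray(cam,b,z,s)[:,:2];e=[W[1]-W[0],W[2]-W[1]];k=0 if np.hypot(*e[0])>np.hypot(*e[1]) else 1
        print('blue',np.round(r[0],1),np.round(r[1],1),st[i,4],'centre',W.mean(0).round(1),'len',np.round(np.hypot(*e[k]),1),np.round(np.hypot(*e[1-k]),1),'ang',round(np.degrees(np.arctan2(e[k][1],e[k][0]))%180,1))
    return p
E
python3 - <<'E'
from h import *
s=rel(500,-214)
p=handle();save('an_w',p)
E
```

```text
tcp_pos: [499.6, -213.0, 168.6]
t 54.45 tcp [ 499.6 -213.   168.6] yang 92.56 tilt 0.03 w 49.5 J [-0.1   0.29 -0.27 -0.   -1.01 -1.42] | tool shift [-0.3 -1.  -0. ]
blue [549. 167.] [16. 16.] 229 centre [452.9  69.1] len 17.7 17.4 ang 93.3
blue [273.9 196.1] [12.3 48.2] 578 centre [ 497.7 -214.4] len 51.5 12.4 ang 174.6
blue [512.7 212.4] [20.6 68. ] 105 centre [504.5  43.5] len 68.6 25.7 ang 156.5
```

View pics/an_w.png

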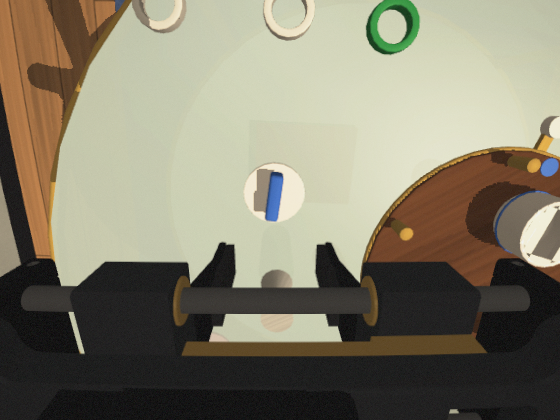

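```bash
python3 - <<'E'
from h import *
s=arm.read_state();p,_=snapshot('wrist');save('ao_w',cv2.resize(p[140:250,200:350],None,fx=5,fy=5,interpolation=cv2.INTER_CUBIC))
hsv=cv2.cvtColor(p,cv2.COLOR_RGB2HSV)
E
python3 -m handwheel '[0.43,0,0,0,0,0,8,0.43,0,0,0,0,0,0,0.43,0,0,0,0,0,0]' 10 | grep tcp
python3 -c "
from h import *
rel(497.7,-214.4,24);handle()"
```

```text
tcp_pos: [500.0, -212.9, 169.0]
t 54.85 tcp [ 500.  -212.9  169. ] yang 84.76 tilt 0.02 w 49.4 J [-0.1   0.29 -0.27  0.   -1.01 -1.56] | tool shift [  2.2  -1.7 145. ]
blue [551.  128.5] [17. 16.] 251 centre [452.9  68.4] len 17.1 17.1 ang 10.5
blue [515.2 183.1] [16.6 63.9] 89 centre [507.3  38.7] len 64.5 19.2 ang 166.9
blue [273.5 195.5] [47. 11.] 568 centre [ 497.5 -214.2] len 50.3 11.1 ang 174.9
```

View pics/ao_w.png

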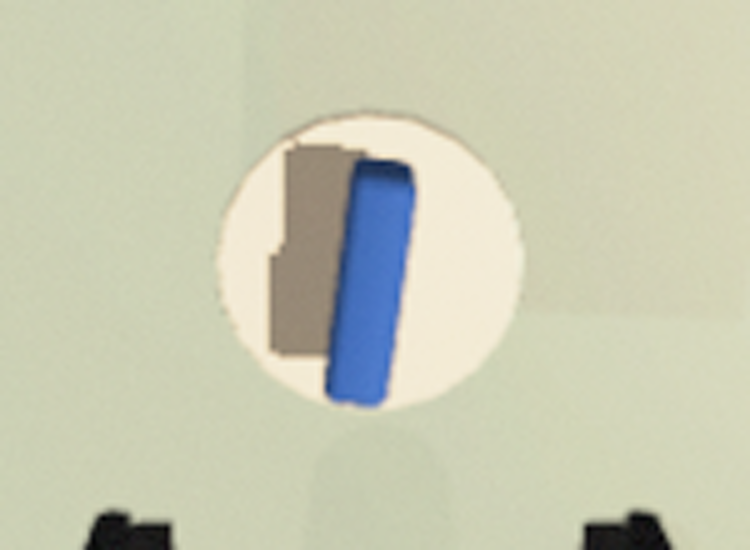

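```bash
python3 -m handwheel '[0.43,2.2,-1.7,20,0,0,0,0.43,0,0,35,0,0,0,0.43,0,0,35,0,0,0,0.43,0,0,28,0,0,0,0.43,0,0,15,0,0,0,0.43,0,0,8,0,0,0,0.43,0,0,0,0,0,0,0.43,0,0,0,0,0,0]' 10
python3 -c "
from h import *
rel(497.6,-214.3,23);p=handle();save('ap_w',p)"
```

```text
t: 55.7
tcp_pos: [498.3, -215.1, 28.5]
orientation: [0.001, 0.047, 0.999, -0.0]
wrist_force: [-0.3, -0.4, 0.8]
width: 49.7
t 55.7 tcp [ 498.3 -215.1   28.5] yang 84.6 tilt 0.09 w 49.7 J [-0.11  0.46 -0.43  0.   -0.68 -1.56] | tool shift [0.8 0.8 5.5]
blue [276.  251.5] [71. 22.] 1577 centre [ 490.9 -213.6] len 44.9 12.1 ang 175.3
```

View pics/ap_w.png

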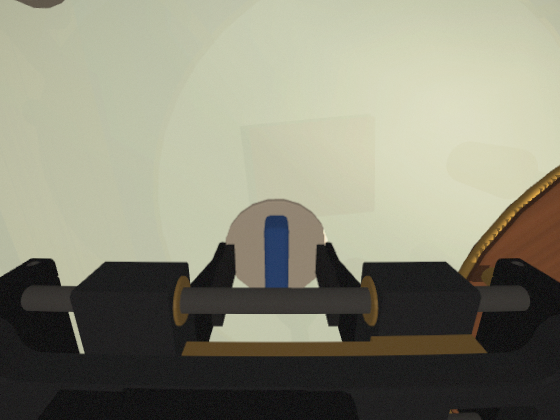

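```bash
python3 -m handwheel '[0.43,0.8,0.8,5.5,0,0,0,0.43,0,0,0,0,0,0,1,0,0,0,0,0,0,1,0,0,0,0,0,0,1,0,0,0,0,0,0,1,0,0,0,0,0,0,1,0,0,0,0,0,0]' 30
python3 -m handwheel '[1,0,0,-20,0,0,0,1,0,0,-40,0,0,0,1,0,0,-40,0,0,0,1,0,0,-40,0,0,0,1,0,0,0,0,0,0,1,0,0,0,0,0,0]' 30
python3 -c "
from h import *
s=rel(511,68);p,_=snapshot('wrist');save('aq_w',p)
"
```

```text
t: 56.45
tcp_pos: [496.9, -214.2, 22.3]
orientation: [0.0, 0.048, 0.999, 0.0]
wrist_force: [-0.1, 0.4, 0.0]
width: 17.5
t: 57.05
tcp_pos: [496.8, -214.0, 162.9]
orientation: [0.001, 0.048, 0.999, 0.0]
wrist_force: [-0.6, -1.1, -2.6]
width: 13.3
t 57.05 tcp [ 496.8 -214.   162.9] yang 84.51 tilt 0.11 w 13.3 J [-0.11  0.29 -0.28 -0.   -1.   -1.56] | tool shift [1.29e+01 2.82e+02 2.00e-01]
```

View pics/aq_w.png

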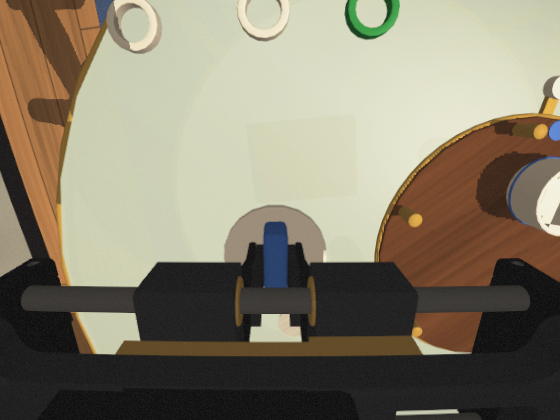

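Run:
```python
from h import *
s=arm.read_state();p,d=snapshot('wrist');c=cloud('wrist',d,s)
M=quat(s['orientation']).as_matrix();q=(c-np.array(s['tcp_pos']))@M
for u,v in [(240,235),(250,225),(260,218),(300,222),(310,232),(235,245),(320,245),(275,212),(276,228),(276,240),(276,255)]: print((u,v),q[v,u].round(1))
save('ar_w',cv2.resize(p[190:300,200:350],None,fx=5,fy=5,interpolation=cv2.INTER_CUBIC))
# flange circle fit from edge points
```

```text
(240, 235) [  9.4 -22.2   6.3]
(250, 225) [ 16.2 -15.6   6.4]
(260, 218) [21.2 -9.2  5.7]
(300, 222) [18.2 16.   6.5]
(310, 232) [11.5 22.5  6.2]
(235, 245) [  2.1 -25.8   7.1]
(320, 245) [ 2.2 29.4  6.8]
(275, 212) [25.   0.2  6.1]
(276, 228) [19.4  0.8 -6.8]
(276, 240) [ 17.2   0.8 -19. ]
(276, 255) [  7.9   0.8 -18.7]
```

View pics/ar_w.png

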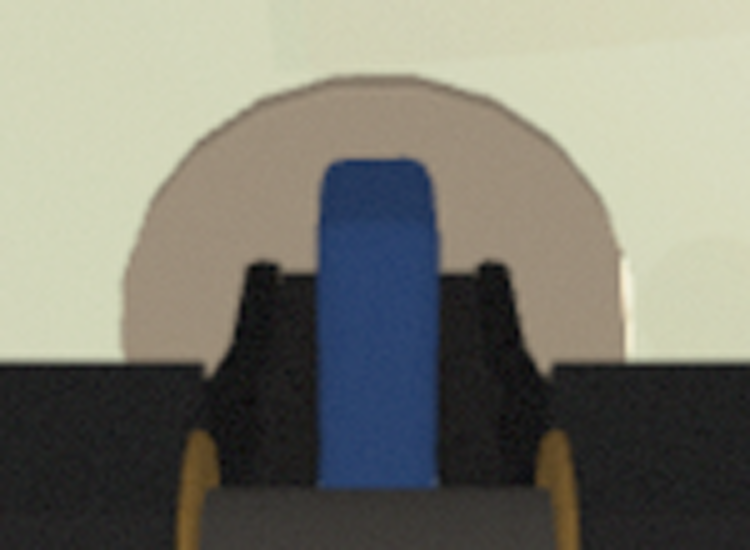

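```bash
python3 -m handwheel '[1,0,0,0,0,0,5.2,1,0,0,0,0,0,5.2,1,0,0,0,0,0,0]' 30|grep tcp
python3 -c "
from h import *
rel(592,60)"
```

```text
tcp_pos: [495.8, -214.0, 160.3]
t 57.45 tcp [ 495.8 -214.   160.3] yang 74.14 tilt 0.23 w 13.8 J [-0.11  0.29 -0.28 -0.   -1.   -1.74] | tool shift [-1.770e+01  2.898e+02 -2.000e-01]
```

```bash
python3 -m handwheel '[1,-2.2,36.2,0,0,0,0,1,-2.2,36.2,0,0,0,0,1,-2.2,36.2,0,0,0,0,1,-2.2,36.2,0,0,0,0,1,-2.2,36.2,0,0,0,0,1,-2.2,36.2,0,0,0,0,1,-2.2,36.2,0,0,0,0,1,-2.2,36.2,0,0,0,0,1,0,0,0,0,0,0,1,0,0,0,0,0,0,1,0,0,0,0,0,0]' 30|grep -E 'tcp|width'
python3 -c "
from h import *
s=rel(511,68);p,d=snapshot('wrist');save('as_w',p);np.save('pics/as_d.npy',d);np.save('pics/as.npy',p)
import json;json.dump({k:np.array(v).tolist() for k,v in s.items()},open('pics/as.json','w'))
for n in ['pot_slot','blue_mark','front_mark']: print(n,[(np.round(r['xyz']).tolist(),round(r['score'],2)) for r in mark_of(n,'wrist')])
"
```

```text
tcp_pos: [592.2, 58.8, 161.3]
width: 13.8
t 58.55 tcp [592.2  58.8 161.3] yang 74.16 tilt 0.13 w 13.8 J [ 0.37  0.38 -0.15 -0.   -1.04 -2.22] | tool shift [ 80.6 -13.3   0.2]
pot_slot [([737.0, -293.0, 1.0], 0.73), ([511.0, 67.0, 76.0], 0.62)]
blue_mark [([449.0, 87.0, 32.0], 0.93), ([653.0, 92.0, 51.0], 0.26)]
front_mark []
```

View pics/as_w.png

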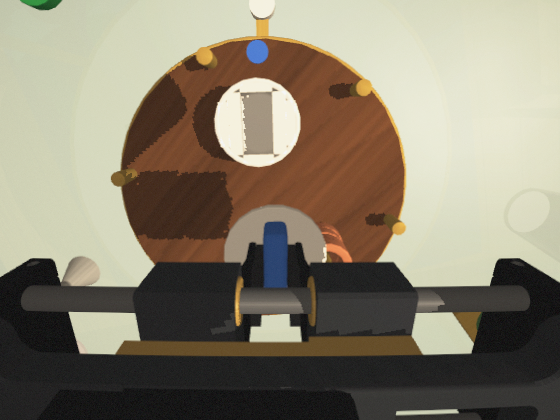

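Run:
```python
from h import *
import json
s=json.load(open('pics/as.json'));p=np.load('pics/as.npy');d=np.load('pics/as_d.npy')
save('at_w',cv2.resize(p[60:180,200:320],None,fx=5,fy=5,interpolation=cv2.INTER_CUBIC))
c=cloud('wrist',d,s);M=quat(s['orientation']).as_matrix()
print('pot top',c[122,225],c[122,292],c[90,220+0])
g=cv2.cvtColor(p,cv2.COLOR_RGB2GRAY)
m=np.zeros_like(g)
hsv=cv2.cvtColor(p,cv2.COLOR_RGB2HSV)
white=((hsv[...,1]<50)&(hsv[...,2]>200)).astype(np.uint8);white[:, :205]=0;white[:,310:]=0;white[:70]=0;white[175:]=0
cs,_=cv2.findContours(white,cv2.RETR_EXTERNAL,cv2.CHAIN_APPROX_NONE);k=max(cs,key=cv2.contourArea)
W=ray('wrist',k[:,0].astype(float),76,s)[:,:2]
A=np.c_[2*W,np.ones(len(W))];x=np.linalg.lstsq(A,(W**2).sum(1),rcond=None)[0];print('pot centre',x[:2],'r',np.sqrt(x[2]+x[:2]@x[:2]))
grey=((hsv[...,2]<190)&(hsv[...,1]<70)).astype(np.uint8);grey[:,:235]=0;grey[:,282:]=0;grey[:85]=0;grey[165:]=0
cs,_=cv2.findContours(grey,cv2.RETR_EXTERNAL,cv2.CHAIN_APPROX_NONE);k=max(cs,key=cv2.contourArea);r=cv2.minAreaRect(k);print(r)
B=ray('wrist',cv2.boxPoints(r),76,s)[:,:2];print('slot c',B.mean(0),[np.hypot(*(B[(i+1)%4]-B[i])).round(1) for i in range(2)],[np.degrees(np.arctan2(*(B[(i+1)%4]-B[i])[::-1])).round(1) for i in range(2)])
t=np.r_[x[:2],76];print('pot in tool',M.T@(t-np.array(s['tcp_pos'])))
# flange outer edge pixels: far arc
q=(c-np.array(s['tcp_pos']))@M
f=(np.abs(q[...,2]-6.3)<3)&(q[...,0]>-5)&(q[...,0]<40)&(np.abs(q[...,1])<40)
cs,_=cv2.findContours(f.astype(np.uint8),cv2.RETR_EXTERNAL,cv2.CHAIN_APPROX_NONE);k=max(cs,key=cv2.contourArea)[:,0]
k=k[(k[:,1]<244)]
E_=np.array([q[v,u] for u,v in k]);E2=E_[np.hypot(E_[:,0]+5,E_[:,1])>28]
A=np.c_[2*E2[:,:2],np.ones(len(E2))];y=np.linalg.lstsq(A,(E2[:,:2]**2).sum(1),rcond=None)[0];print('flange centre tool',y[:2],'r',np.sqrt(y[2]+y[:2]@y[:2]),len(E2),'z',E2[:,2].mean())
bl=ray('wrist',[(257,51)],30,s)[0];w=ray('wrist',[(261.5,8)],2,s)[0];print('blue',bl,'white',w)
for z in (bl,w): print(np.degrees(np.arctan2(z[1]-45,z[0]-585)))
```

```text
pot top [506.49750414  40.55116519  77.37527461] [521.70558392  93.70270111  77.60058458] [476.312578    37.86578524  32.47382865]
pot centre [515.00755676  65.51905816] r 34.966898682475744
((256.7044677734375, 122.61182403564453), (61.950462341308594, 31.015201568603516), 87.70938873291016)
slot c [514.86088471  65.30306225] [np.float64(25.1), np.float64(49.7)] [np.float64(76.1), np.float64(-13.7)]
pot in tool [ 75.90272595 -14.52007495  85.47138804]
flange centre tool [-4.48432876  0.41742739] r 32.879739349674686 124 z 7.665983441484118
blue [453.3332567   81.24493287  30.        ] white [412.06426636  96.49271839   2.        ]
164.6089515266811
163.4187640982275
```

View pics/at_w.png

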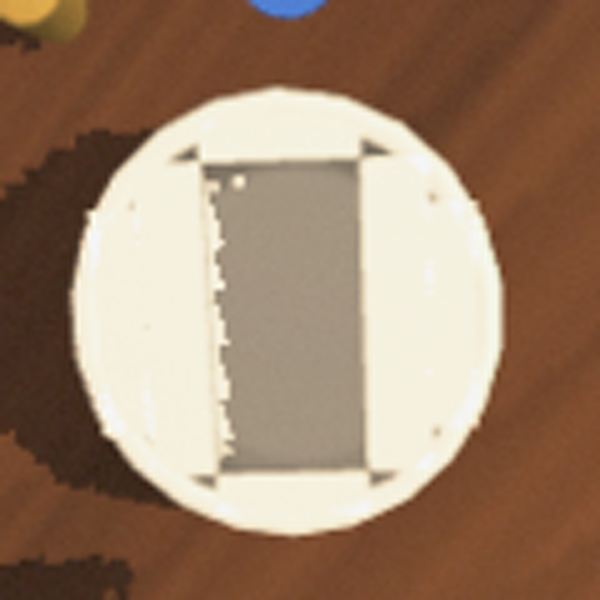

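Run:
```python
from h import *
import json
s=json.load(open('pics/as.json'));M=quat(s['orientation']).as_matrix()
W=ray('wrist',[(240.6,93),(272,92),(273.6,153.6),(243.6,154.4)],76,s)
print(W.round(1).tolist());C=W.mean(0)
a=[np.degrees(np.arctan2(*(u-v)[:2][::-1])) for u,v in ((W[0],W[3]),(W[1],W[2]))];print('slot centre',C,'angle',a,[np.hypot(*(W[i]-W[(i+1)%4])[:2]) for i in range(4)])
print('tool',M.T@(C-np.array(s['tcp_pos'])))
# handle edge angle in image: 
p=np.load('pics/as.npy');hsv=cv2.cvtColor(p,cv2.COLOR_RGB2HSV);m=((hsv[...,0]>100)&(hsv[...,0]<125)&(hsv[...,1]>120)).astype(np.uint8);m[:225]=0
L=[];Rr=[]
for v in range(238,285,4):
    x=np.nonzero(m[v,250:300])[0]
    if len(x): L.append((250+x.min(),v));Rr.append((250+x.max(),v))
d=np.load('pics/as_d.npy');c=cloud('wrist',d,s);q=(c-np.array(s['tcp_pos']))@M
for (u,v),(u2,_) in zip(L,Rr): print(v,q[v,u+1].round(1),q[v,u2-1].round(1))
```

```text
[[488.5, 59.7, 76.0], [494.7, 84.3, 76.0], [542.6, 71.9, 76.0], [536.2, 47.1, 76.0]]
slot centre [515.51497712  65.75236116  76.        ] angle [np.float64(165.18638399509422), np.float64(165.5135929597735)] [np.float64(25.392305603145417), np.float64(49.48382095592224), np.float64(25.674511452359088), np.float64(49.435280229514774)]
tool [ 75.4782783  -14.15710345  85.47012671]
238 [ 17.   -5.1 -15.5] [ 17.2   6.1 -16.1]
242 [ 15.3  -5.1 -17.3] [ 15.2   6.1 -17. ]
246 [ 12.   -5.8 -15.4] [ 13.    6.6 -17.6]
250 [  9.7  -5.8 -15.8] [ 10.1   6.7 -16.7]
254 [  7.3  -5.8 -16.2] [  7.7   6.7 -17. ]
258 [  4.6  -5.8 -15.8] [  4.7   6.8 -16. ]
262 [  2.1  -5.3 -16. ] [  2.1   6.8 -15.9]
266 [ -0.3  -5.3 -16.2] [  0.2   6.2 -17.3]
270 [ -2.4  -5.3 -17.1] [ -2.6   6.8 -16.9]
274 [ -5.4  -5.4 -16.5] [ -4.8   6.8 -17.5]
278 [ -7.5  -5.4 -17.5] [ -7.9   6.3 -16.8]
282 [-10.5  -5.4 -16.9] [-10.2   6.3 -17.4]
```

```bash
python3 -m handwheel '[1,20.1,-3.7,0,0,0,0,1,20.1,-3.7,0,0,0,0,1,20.1,-3.7,0,0,0,0,1,20.2,-3.7,0,0,0,0,1,0,0,0,0,0,-1.2,1,0,0,0,0,0,0,1,0,0,20,0,0,0,1,0,0,15,0,0,0,1,0,0,8,0,0,0,1,0,0,0,0,0,0,1,0,0,0,0,0,0]' 30|grep -E 'tcp|width|force'
python3 - <<'E'
from h import *
s=arm.read_state()
M=quat(s['orientation']).as_matrix();t=np.array(s['tcp_pos'])+M@np.array([-5,0.5,0])
rel(515.5,65.75);print('cap centre world',t)
p,_=snapshot('wrist');save('au_w',p)
p,_=snapshot('scene');save('au_s',cv2.resize(p[140:260,220:340],None,fx=5,fy=5,interpolation=cv2.INTER_CUBIC))
E
```

```text
tcp_pos: [512.3, 67.4, 119.6]
wrist_force: [0.9, 0.1, -0.2]
width: 13.9
t 59.85 tcp [512.3  67.4 119.6] yang 75.33 tilt 0.05 w 13.9 J [ 0.45  0.3  -0.4   0.   -0.87 -2.27] | tool shift [-3.5 -0.8  0. ]
cap centre world [517.2754716   66.58127981 119.61409951]
```

View pics/au_w.png

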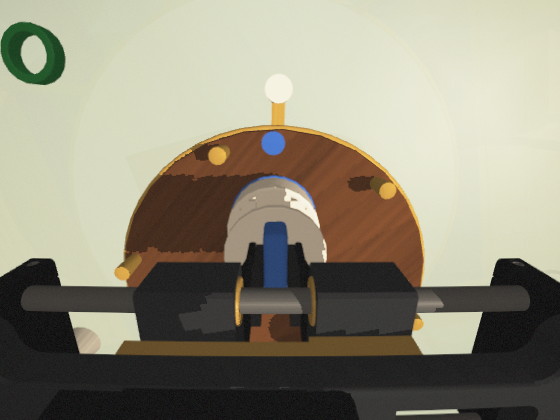

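View pics/au_s.png

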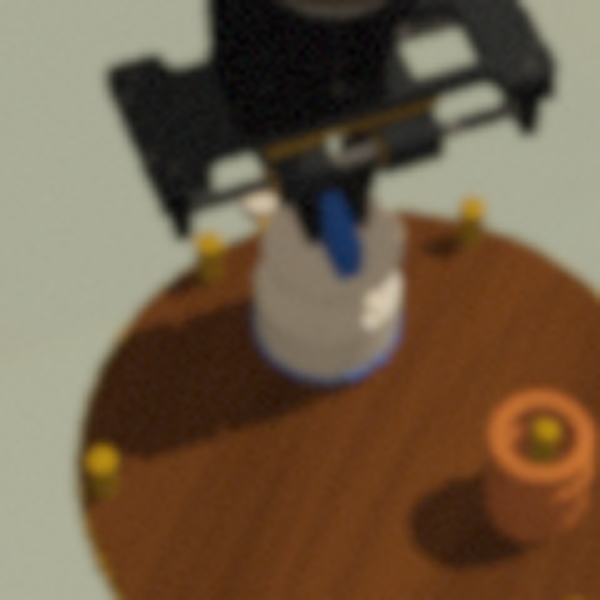

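```bash
python3 -m handwheel '[1,0,0,0,0,0,0,1,0,0,0,0,0,0]' 30|grep -E 'tcp'; python3 -c "
from h import *
s=arm.read_state()
M=quat(s['orientation']).as_matrix();c=np.array([515.5,65.75,0]);t=np.array(s['tcp_pos'])+M@np.array([-5,0.5,0]);print((M.T@(c-t)).round(2),s['tcp_pos'])
K=proj('wrist',[[515.5+34*np.cos(a),65.75+34*np.sin(a),s['tcp_pos'][2]-8] for a in np.radians([165.3])],s);print(K)"
```

```text
tcp_pos: [511.7, 67.5, 119.8]
[  1.04  -1.31 119.79] [511.7449469   67.48168726 119.79083301]
[[273.16480834 203.66572959]]
```

```bash
python3 -m handwheel '[1,1,-1.3,0,0,0,0,1,0,0,4,0,0,0,1,0,0,4,0,0,0,1,0,0,3,0,0,0,1,0,0,0,0,0,0,1,0,0,0,0,0,0]' 30|grep -E 'tcp|force|width';python3 -m handwheel '[1,0,0,3,0,0,0,1,0,0,0,0,0,0]' 30|grep -E 'tcp|force|width'
python3 -m handwheel '[1,0,0,2,0,0,0,1,0,0,0,0,0,0]' 30|grep -E 'tcp|force|width'
python3 -c "
from h import *
s=arm.read_state()
M=quat(s['orientation']).as_matrix();c=np.array([515.5,65.75,0]);t=np.array(s['tcp_pos'])+M@np.array([-5,0.5,0]);print((M.T@(c-t)).round(2),s['tcp_pos'])
p,_=snapshot('wrist');save('av_w',cv2.resize(p[150:290,190:360],None,fx=4,fy=4,interpolation=cv2.INTER_CUBIC))"
```

```text
tcp_pos: [510.2, 66.4, 108.1]
wrist_force: [-0.6, -0.3, -1.0]
width: 13.6
tcp_pos: [509.9, 66.3, 104.9]
wrist_force: [-0.2, 0.3, -1.1]
width: 13.4
tcp_pos: [510.0, 66.3, 103.0]
wrist_force: [-0.5, 0.5, -1.1]
width: 13.9
[ -0.53   0.39 102.98] [509.9765315   66.29926138 102.98593997]
```

View pics/av_w.png

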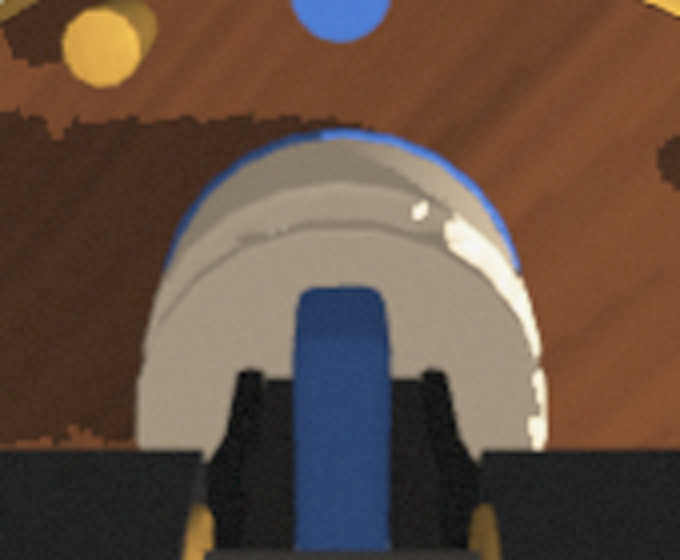

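```bash
for i in 1; do python3 -m handwheel '[1,-0.4,0.3,2,0,0,0,1,0,0,0,0,0,0]' 30; python3 -m handwheel '[1,0,0,2,0,0,0,1,0,0,0,0,0,0]' 30;python3 -m handwheel '[1,0,0,2,0,0,0,1,0,0,0,0,0,0]' 30;python3 -m handwheel '[1,0,0,2,0,0,0,1,0,0,0,0,0,0]' 30; done|grep -E 'tcp|force'
```

```text
tcp_pos: [510.5, 66.5, 101.0]
wrist_force: [-0.1, 0.2, -0.6]
tcp_pos: [510.4, 66.5, 99.0]
wrist_force: [-0.7, -0.7, -1.2]
tcp_pos: [510.4, 66.5, 96.9]
wrist_force: [0.5, -0.4, -1.5]
tcp_pos: [510.4, 66.5, 95.0]
wrist_force: [-0.1, -0.1, -1.0]
```

```bash
for i in 1; do python3 -m handwheel '[1,0,0,2,0,0,0,1,0,0,0,0,0,0]' 30; python3 -m handwheel '[1,0,0,2,0,0,0,1,0,0,0,0,0,0]' 30;python3 -m handwheel '[1,0,0,1,0,0,0,1,0,0,0,0,0,0]' 30;python3 -m handwheel '[1,0,0,1,0,0,0,1,0,0,0,0,0,0]' 30; done|grep -E 'tcp|force'
python3 -c "
from h import *
p,_=snapshot('wrist');save('aw_w',cv2.resize(p[150:290,190:360],None,fx=4,fy=4,interpolation=cv2.INTER_CUBIC))"
```

```text
tcp_pos: [510.4, 66.5, 93.0]
wrist_force: [-0.3, -0.6, -1.1]
tcp_pos: [510.4, 66.5, 91.0]
wrist_force: [0.3, -0.0, -0.6]
tcp_pos: [510.7, 66.6, 90.2]
wrist_force: [-0.5, -0.7, -1.4]
tcp_pos: [510.8, 66.5, 89.9]
wrist_force: [-1.0, -1.4, 3.2]
```

View pics/aw_w.png

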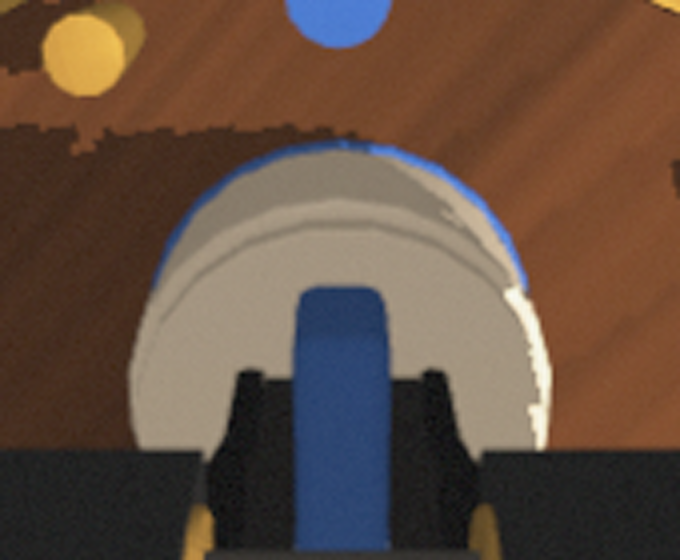

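Run:
```python
from h import *
s=arm.read_state();p,d=snapshot('wrist');c=cloud('wrist',d,s)
for u,v in [(250,225),(260,215),(300,220),(310,230),(235,250),(275,201),(265,203),(290,203),(225,230)]: print((u,v),c[v,u].round(1))
p,_=snapshot('scene');save('ax_s',cv2.resize(p[140:260,220:340],None,fx=5,fy=5,interpolation=cv2.INTER_CUBIC))
```

```text
(250, 225) [491.   55.8  84. ]
(260, 215) [486.   63.8  84.4]
(300, 220) [495.6  87.1  84.3]
(310, 230) [503.7  91.7  84.4]
(235, 250) [504.7  41.8  85.3]
(275, 201) [481.2  74.7  78.6]
(265, 203) [480.8  68.2  78.8]
(290, 203) [485.5  83.5  76.8]
(225, 230) [508.3  24.7  31.8]
```

View pics/ax_s.png

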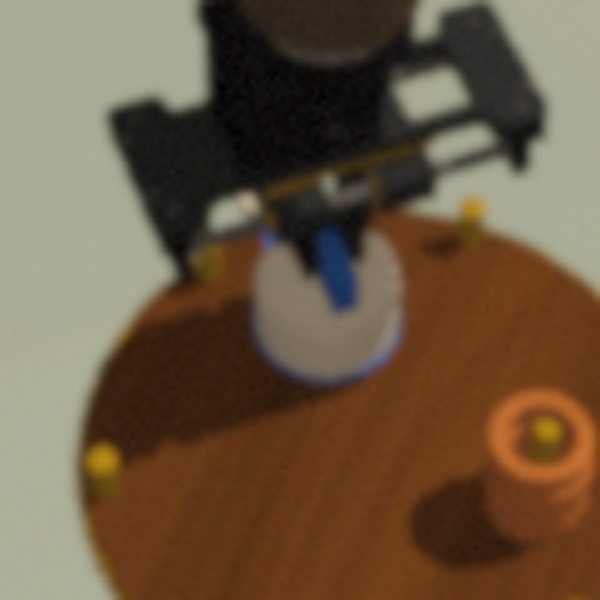

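```bash
python3 -m handwheel '[1,-0.11,-0.66,0,0,0,-7.6,1,-0.11,-0.66,0,0,0,-7.6,1,-0.11,-0.66,0,0,0,-7.6,1,-0.11,-0.66,0,0,0,-7.6,1,-0.11,-0.66,0,0,0,-7.6,1,-0.11,-0.66,0,0,0,-7.6]' 30
python3 -m handwheel '[1,-0.11,-0.66,0,0,0,-7.6,1,-0.11,-0.66,0,0,0,-7.6,1,-0.11,-0.66,0,0,0,-7.6,1,-0.11,-0.66,0,0,0,-7.6,1,-0.11,-0.66,0,0,0,-7.6,1,-0.11,-0.66,0,0,0,-7.6,1,0,0,0,0,0,0,1,0,0,0,0,0,0]' 30
python3 - <<'E'
from h import *
s=rel(515.5,65.75)
p,d=snapshot('wrist');save('ay_w',p);c=cloud('wrist',d,s)
for u,v in [(250,225),(260,215),(300,220),(310,230)]: print((u,v),c[v,u].round(1))
p,_=snapshot('scene');save('ay_s',cv2.resize(p[140:260,220:340],None,fx=5,fy=5,interpolation=cv2.INTER_CUBIC))
E
```

```text
t: 63.55
tcp_pos: [513.1, 63.9, 89.9]
orientation: [0.002, -0.269, 0.963, 0.001]
wrist_force: [0.3, 2.2, 3.6]
width: 13.6
t: 64.35
tcp_pos: [515.5, 61.3, 89.9]
orientation: [0.001, -0.619, 0.785, -0.0]
wrist_force: [-1.5, 1.3, 5.7]
width: 13.9
t 64.35 tcp [515.5  61.3  89.9] yang 166.56 tilt 0.1 w 13.9 J [ 0.43  0.34 -0.42  0.   -0.8  -0.67] | tool shift [-4.4  1.1  0. ]
(250, 225) [528.1  40.4  84.2]
(260, 215) [520.4  35.5  83.9]
(300, 220) [496.8  44.5  84.2]
(310, 230) [492.   52.6  84. ]
```

View pics/ay_w.png

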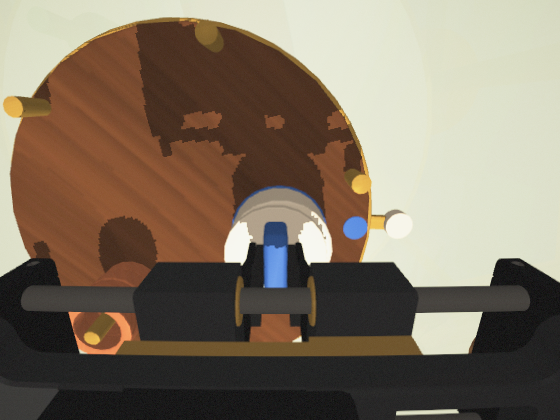

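View pics/ay_s.png

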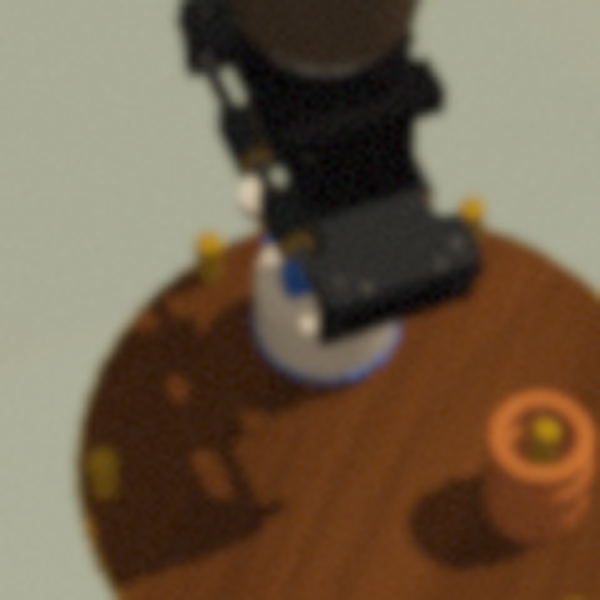

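```bash
python3 -m handwheel '[0.5,0,0,0,0,0,0,0.5,0,0,0,0,0,0,0.5,0,0,0,0,0,0,0.5,0,0,0,0,0,0,0.5,0,0,-10,0,0,0,0.5,0,0,-30,0,0,0,0.5,0,0,-40,0,0,0,0.5,0,0,-40,0,0,0,0.5,40,0,0,0,0,0,0.5,0,0,0,0,0,0]' 30
python3 -m handwheel '[0.5,-40,0,0,0,0,0,0.5,-40,0,0,0,0,0,0.5,-30,0,0,0,0,0,0.5,0,0,0,0,0,0,0.5,0,0,0,0,0,0]' 30
python3 - <<'E'
from h import *
s=rel(515.5,65.75)
p=handle(z=120-0);save('az_w',p)
for n in ['cap_grip','pot_slot','blue_mark','front_mark','post','cap_foot']: print(n,[(np.round(r['xyz']).tolist(),round(r['score'],2)) for r in mark_of(n,'wrist')])
p,_=snapshot('scene');save('az_s',cv2.resize(p[120:300,180:380],None,fx=3.5,fy=3.3,interpolation=cv2.INTER_CUBIC))
for n in ['cap_grip','pot_slot','blue_mark','front_mark','post','coupe','jigger','stirrer_cup','ring1_mid']: print(n,[(np.round(r['xyz']).tolist(),round(r['score'],2)) for r in mark_of(n,'scene')])
E
```

```text
t: 65.45
tcp_pos: [504.9, 20.0, 211.4]
orientation: [0.001, -0.618, 0.786, -0.0]
wrist_force: [-0.1, 0.1, -0.1]
width: 43.3
t: 65.95
tcp_pos: [530.9, 129.3, 208.9]
orientation: [-0.001, -0.62, 0.785, 0.0]
wrist_force: [0.4, 0.2, 0.3]
width: 43.4
t 65.95 tcp [530.9 129.3 208.9] yang 166.6 tilt 0.07 w 43.4 J [ 0.54  0.26 -0.2  -0.   -1.11 -0.77] | tool shift [65.4  0.2  0.1]
blue [274. 135.] [54. 14.] 757 centre [517.5  63.9] len 44.9 11.6 ang 76.9
blue [332. 132.] [16. 16.] 233 centre [468.8  72.4] len 13.5 13.3 ang 166.8
cap_grip [([511.0, 66.0, 92.0], 0.76), ([455.0, 82.0, 30.0], 0.61)]
pot_slot []
blue_mark [([450.0, 84.0, 31.0], 0.67), ([513.0, 64.0, 94.0], 0.3)]
front_mark [([454.0, 83.0, 30.0], 0.67), ([448.0, 36.0, 62.0], 0.59)]
post [([653.0, 86.0, 31.0], 0.57)]
cap_foot [([518.0, 70.0, 63.0], 0.67), ([652.0, 93.0, 54.0], 0.42), ([662.0, -69.0, 58.0], 0.24)]
cap_grip [([518.0, 60.0, 96.0], 0.8), ([451.0, 40.0, 59.0], 0.69)]
pot_slot [([513.0, 67.0, 76.0], 0.52)]
blue_mark [([456.0, 81.0, 32.0], 0.7)]
front_mark [([452.0, 84.0, 32.0], 0.79)]
post [([655.0, 91.0, 29.0], 0.46)]
coupe [([742.0, -294.0, -4.0], 0.78), ([654.0, 91.0, 30.0], 0.56)]
jigger [([623.0, -210.0, 2.0], 0.79)]
stirrer_cup [([696.0, 343.0, 1.0], 0.8), ([518.0, 64.0, 63.0], 0.62), ([455.0, 84.0, 31.0], 0.51)]
ring1_mid [([722.0, 58.0, 62.0], 0.2)]
```

View pics/az_w.png

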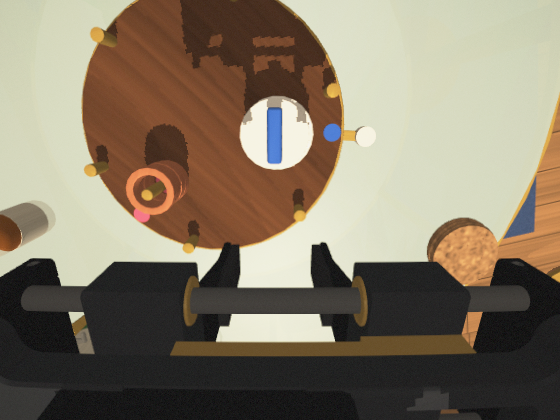

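View pics/az_s.png

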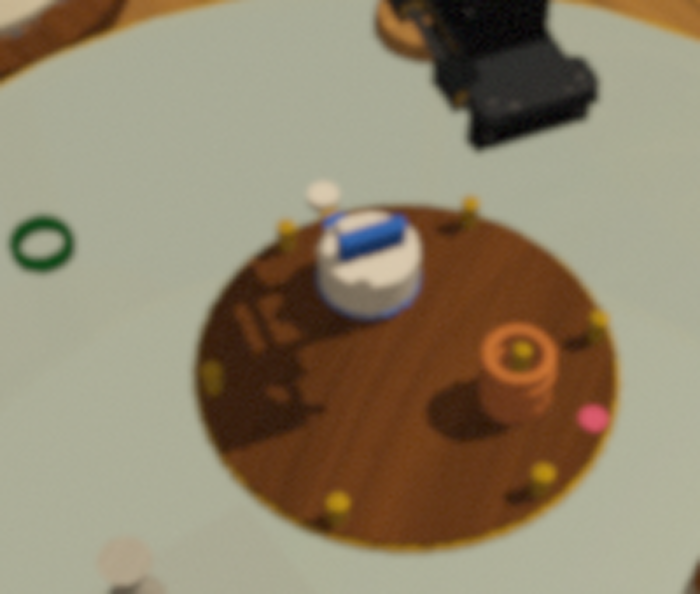

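Run:
```python
from h import *
s=arm.read_state();p,d=snapshot('wrist');c=cloud('wrist',d,s)
g=p.astype(int);hsv=cv2.cvtColor(p,cv2.COLOR_RGB2HSV)
fl=np.abs(c[...,2]-84)<2.5;fl[:80]=0;fl[180:]=0;fl[:,:230]=0;fl[:,325:]=0
cs,_=cv2.findContours(fl.astype(np.uint8),cv2.RETR_EXTERNAL,cv2.CHAIN_APPROX_NONE);k=max(cs,key=cv2.contourArea)[:,0]
W=ray('wrist',k.astype(float),83,s)[:,:2];A=np.c_[2*W,np.ones(len(W))];x=np.linalg.lstsq(A,(W**2).sum(1),rcond=None)[0];print('flange',x[:2],np.sqrt(x[2]+x[:2]@x[:2]))
P=c[fl];Q=np.c_[P[:,:2],np.ones(len(P))];co=np.linalg.lstsq(Q,P[:,2],rcond=None)[0];print('plane tilt',co[:2],'z',P[:,2].mean())
m=(hsv[...,0]>100)&(hsv[...,0]<125)&(hsv[...,1]>120);m[:, :255]=0;m[:,295:]=0
print('handle top z',np.percentile(c[m][:,2],[10,50,90]))
bl=ray('wrist',[(332,132)],30,s)[0];w=ray('wrist',[(365.5,136.5)],2,s)[0]
for z in (bl,w): print(z,np.degrees(np.arctan2(z[1]-45,z[0]-585)))
r=c[160:215,125:190];rm=(hsv[160:215,125:190,0]<13)&(hsv[160:215,125:190,1]>120)&(np.abs(r[...,2]-91)<5);print('top ring z',np.median(r[rm][:,2]),r[rm][:,:2].mean(0))
save('ba_w',cv2.resize(p[80:250,80:380],None,fx=2.6,fy=2.6,interpolation=cv2.INTER_CUBIC))
```

```text
flange [517.80816942  65.38480994] 33.21083237361451
plane tilt [0.00011664 0.00276142] z 83.72849557635344
handle top z [106.53626525 107.48512866 108.43264538]
[453.81712803  80.75320151  30.        ] 164.7546161552366
[409.14328925  98.48008732   2.        ] 163.08486864326835
top ring z 91.11528245669027 [652.04636677  88.65574273]
```

View pics/ba_w.png

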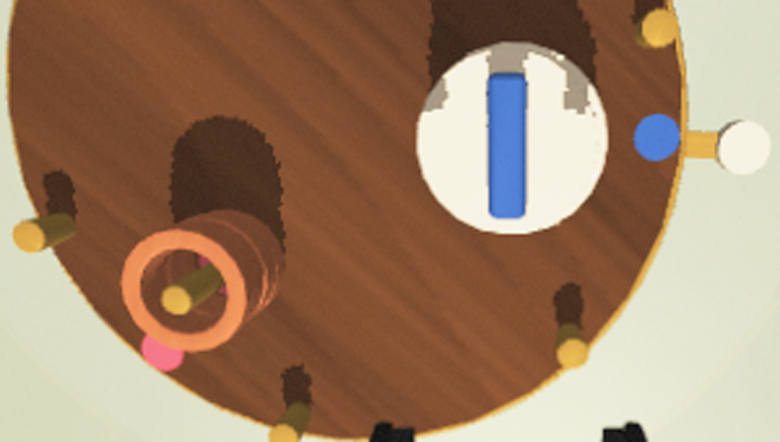

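```bash
python3 -m handwheel '[0.5,0,0,0,0,0,0,0.5,0,0,0,0,0,0]'|head -2; python3 -c "
from h import *
p,_=snapshot('scene');save('bb_s',p)
print(order.job_done())"
```

```text
t: 67.05
tcp_pos: [531.2, 128.9, 209.2]
the job is handed in; nothing more can be done
None
```

View pics/bb_s.png

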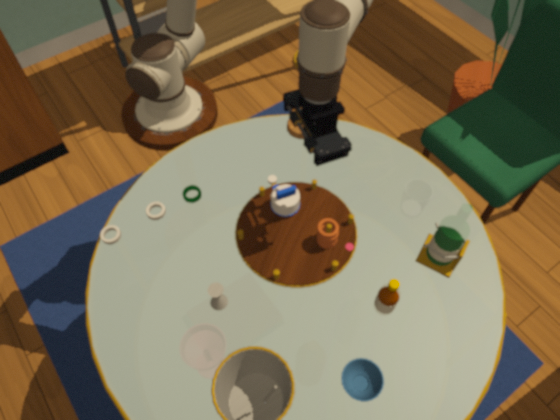

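The job is done and handed in at about 67 s. I turned the carousel by its rim knobs until the rose post faced the pointer and threaded all four copper rings onto the post. I then turned it on until the blue-marked pot faced the pointer, seated the cap and twisted it about 90°.

**Last checks, all from the camera images:**
- **Rings:** the stack is flat on the post, with its top at about 91 mm (90 expected for four).
- **Pot facing:** the blue mark is about 1.7° off the pointer, roughly 4 mm against the 20 mm limit.
- **Cap:** the handle lies about 88° across the slot. The flange is level, down on the pot and about 2.5 mm off centre.
- **Other things:** the coupe, jigger and stirrer cup read within a few millimetres of their start positions, and the green and white rings were not touched.

**What failed or disagreed:**
- **First push missed:** the gripper passed over the knob without turning the deck. The fingertips really stand about 3 mm behind the TCP, where `arm.tip_reach` says 19 mm ahead. I measured this by touching the deck lightly and corrected every height after that.
- **Cap slip:** the cap slid a few millimetres in the jaws when first lifted. I measured the offset and allowed for it.
- **Network finds:** the networks sometimes reported false finds, mostly with low scores, which I discarded against the pictures.

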